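# Restock the lower tier of the mending caddy

## Robot

A 6-joint arm with a two-finger parallel gripper is mounted at the origin on a cart in front of the work surface, level with it; the furniture and walls round the work are solid. World frame = base frame: x ahead of the robot, y to its left, z up, the work surface at z = 0. Lengths are in mm, angles in degrees, forces in N, time in s.
With the tool pointing down it reaches from about 225 to 725 mm from the base axis. Payload 3.1 kg.
Tool frame: the origin (TCP) lies at the very end of the fingers, on their centre line; the grasp point (between the pads) lies 19 mm behind it; z points along the fingers, y is the direction in which the jaws open and shut (so a half turn about z gives the same grasp; the last joint's range is limited). The gripper opens to 85 mm and grips with 20 to 120 N. Pads are 22 mm wide; open, the fingers measure 114 mm over their backs; the gripper's body (76 mm by 85 mm) begins 54 mm behind the grasp point. The pads swing forward as they close: fully open they stand 13 mm farther back than shut.
Start: joints at [56.849, 2.75, 5.684, 92.934, 0, 82.678], TCP at [228.741, 472.541, 231.312] pointing down, gripper open.
Joint ranges: [-166.93, 166.93], [-56.73, 111.36], [-69.38, 81.34], [-121.58, 131.49], [-85.45, 84.26], [-180, 180]. Speed limits (degrees/s): [159.86, 159.86, 180, 180, 180, 180].

## Interface

Orientations are given as a 3x3 rotation matrix whose columns are the frame's x, y, z axes.
In Python, from rig import robot gives the robot as it stands. The module is installed in compiled form; this text tells all that it offers.
- The arm moves only by the tool drive_tool, never from a script. Its argument "plan" is a list of rows, each a list of 5 numbers: the finger opening in mm, from 0 to 85.4, then the shift along the world's x, y, z each as a share of 30 cm, from -1 to 1, then the turn about the world's z as a share of pi/2 rad, from -1 to 1. A call has 1 to 5 rows; each row shifts and turns the pose as measured when the row begins; what a row does not reach is not made up. A row lasts 1/12 s, in which the tool goes at most 41.7 mm and 7.16 degrees, less where a joint would pass 70% of its speed; a pose out of reach is approached as far as the arm can. A call with a number of a shift or a turn outside -1 to 1 is refused whole. A call with a gripper value outside its range is refused whole. The fingers move at their own pace and stop on an object; "newtons" is the grip in N (left out, the last holds). Time passes only in rows, so rows that do not move let the fingers close. It gives the time, the measured TCP pose, the force and the opening at its end, in the units of the state.
- robot.read_state(): the state, without advancing time (a new reading comes with each control period).
- robot.capture(name): name is "scene" or "top" or "wrist"; returns a dict with "img" (420x560x3 uint8, red, green, blue), "fx", "fy", "cx", "cy" (pixels), "extrinsics" (4x4, takes a point from camera to world coordinates). Camera axes: x right, y down, z forward; pixel columns grow to the right and rows downward; lengths in mm; the calibration is good to about 2 mm. A picture is of the moment at which its call begins. There is no depth.
- robot.finish_job(): hands the job in, once; it reports no verdict.
The state is a dict: "t": time; "qpos": joint angles; "joint_vel": joint speeds; "effort": joint torques, N m; "tool_pos": TCP position; "orientation": TCP orientation; "ft_force": force on the tool from outside, world axes, zero at the start; "wrist_torque": the same for the moment, N m; "finger_gap": finger opening in mm.
Only numpy, scipy, OpenCV 4.12 (cv2) and the standard library are available. Lean on these libraries where they do the work, as an engineer would, in place of code of your own. Each camera call takes 0.05 s, during which the arm holds its last target.

## Task

Restock the mending caddy: first move the tape measure off the flap and stand it in the caddy's open well, keeping it upright. Then open the flap, which has a push-push catch, right up, put the reel of thread (standing) and the marker (lying) into the lower tier, one to a compartment, and close the flap until the catch holds it flush. Do not knock or shift the wax pot and the dropper bottle.

Things in the scene. Friction and masses are not known exactly. Their poses are not given: they have to be found in the camera images.
- caddy: Light wooden mending box fixed to the worktop, 158 (x) x 264 (y) x 69 mm high, walls 6 mm. Origin: centre of its underside; x from the flap's free edge (towards the robot's left) to its hinge, y towards the well (away from the robot), z up. Far part: open well. Near part: lower tier of two compartments under the flap; the walls under its free edge and near end are 55.5 mm high, the partition to the well (y 40 to 46 mm) is 69 mm high.
- well (a point): Centre of the open well's felt floor, caddy (0, 86, 7.5) mm. Inside the well: caddy x -73 to 73, y 46 to 126 mm, walls 61 mm above the floor. Two wooden clothes pegs (12 mm high) are stuck to its floor at the hinge side, caddy x 34 to 70 mm: a thing stands flat only beside them (centred at about caddy x -20 mm).
- bay_near_well (a point): Centre of the floor of the lower-tier compartment next to the well, caddy (0, 2, 6) mm. Inside: caddy x -73 to 73, y -34 to 40 mm. A low divider (y -43 to -37 mm, top at 46 mm) parts it from the other compartment.
- bay_end (a point): Centre of the floor of the lower-tier compartment nearest the robot, caddy (0, -85, 6) mm. Inside: caddy x -73 to 73, y -126 to -46 mm (-43 beyond the catch).
- flap (a joint): Angle (rad) of the flap: plain wooden panel, no handle, 6 mm thick, 154 mm from hinge to free edge, caddy y -132 to 39 mm, hinged along one long edge, lying about 7 mm above the walls under it. 0 = flush, top at caddy z 69 mm; grows as the free edge rises; stop at 1.85, leaning back past upright. The stiff hinge (0.1 N m) lets it stay where it is left. Pressed down to -0.045 it is at its lower stop.
- catch (a joint): Height (m) of the catch's white plunger, 8 mm across, which stands under the flap at caddy (-55, -40) mm on a grey body (28 x 12 mm, top at caddy z 47 mm) at the divider's end. 0 (to 0.0007) = held in, flap flush (the start); 0.0185 = out, its top at caddy z 81.5 mm. Push-push: each press to the stop and let-go swaps the two. Out, it lifts the closed flap to 0.14 rad, and the flap comes down onto it there.
- flap_lip (a point): Middle of the flap's free edge, half-way through its thickness, 155 mm from the hinge; moves with the flap. Held shut, pressing here to the stop (7 mm down) takes about 5 N, more when fast; press on to 10 to 20 N to be sure, then let go. Popped up at 0.14 rad, its underside here is about 28 mm above the wall: a fingertip leaning 35 to 45 degrees, pointing down and towards the hinge, slips under it to lift it.
- flap_hinge (a point): Point on the flap's hinge line at caddy (76, -46, 66) mm; the line runs along the caddy's y.
- tape_measure: Dark grey pocket tape measure standing on edge, 29 (x) x 65 (y) x 64 mm high, 80 to 170 g; the case's flat sides face +-x, 28 mm apart, and span y -28 to 32 mm, up to 61 mm high. Origin: centre of its underside, z up. At the start it stands on the flap. It belongs in the open well.
- reel: White reel of sewing thread, 31 mm across, 43 mm high, standing on the worktop. Origin: centre of its underside, z along its axis.
- marker: White marker pen with a black cap, 135 mm long along its own y, 17 mm across, lying on the worktop. Origin: at mid-length on its underside as built; it may roll, so only its y axis matters.
- wax_pot: Round white pot with a light brown lid, 62 mm across, 35 mm high, on the worktop; a bystander. Origin: centre of its underside.
- stain_dropper: Small brown dropper bottle with a black teat, 33 mm across, 102 mm high, on the worktop; a bystander. Origin: centre of its underside.
There are look-alikes about, which are no part of the job. There is more than one size of the reel; the one meant has the size given above.

How it is judged (in metres and radians):
On the way, in this order (a step that is already met when the one before it is completed fails the run):
1. the tape measure stands in the open well, the flap still down (x of tape_measure in the frame of caddy between -0.073 and 0.073 m and y of tape_measure in the frame of caddy between 0.046 and 0.126 m and z of tape_measure in the frame of caddy between -0.005 and 0.02 m and angle between tape_measure's own z axis and vertical below 0.3 rad and value of joint flap below 0.3 rad), for 0.2 s.
2. the flap stands open, past upright or nearly so (value of joint flap above 1.35 rad), for 0.2 s.
At the end, for the whole second after the job is handed in: The flap is closed, held in by its catch (below 0.004), within 0.03 rad of flush; under it the reel stands (within 0.3 rad) on the floor of one compartment and the marker lies in the other; the tape measure stands (within 0.3 rad) on the floor of the well; all are at rest (((x of marker in the frame of caddy between -0.03 and 0.03 m and y of marker in the frame of caddy between -0.034 and 0.04 m and z of marker in the frame of caddy between -0.005 and 0.03 m and x of reel in the frame of caddy between -0.073 and 0.073 m and y of reel in the frame of caddy between -0.126 and -0.046 m and z of reel in the frame of caddy between -0.005 and 0.015 m) or (x of marker in the frame of caddy between -0.03 and 0.03 m and y of marker in the frame of caddy between -0.126 and -0.046 m and z of marker in the frame of caddy between -0.005 and 0.03 m and x of reel in the frame of caddy between -0.073 and 0.073 m and y of reel in the frame of caddy between -0.034 and 0.04 m and z of reel in the frame of caddy between -0.005 and 0.015 m)) and angle between each of reel, tape_measure's own z axis and vertical below 0.3 rad and x of tape_measure in the frame of caddy between -0.073 and 0.073 m and y of tape_measure in the frame of caddy between 0.046 and 0.126 m and z of tape_measure in the frame of caddy between -0.005 and 0.02 m and value of joint catch below 0.004 m and value of joint flap between -0.03 and 0.03 rad and velocity of joint flap between -0.05 and 0.05 rad/s and linear speed of each of reel, marker, tape_measure below 0.02 m/s); the robot touches nothing.
It fails at once if the tape measure is tipped over (angle between tape_measure's own z axis and vertical above 0.9 rad).
It fails at once if the wax pot or the dropper bottle is shifted by more than 2 cm or tipped (distance of any of wax_pot, stain_dropper from where it was at the start of the episode above 0.02 m or angle between any of wax_pot, stain_dropper's own z axis and vertical above 0.5 rad).
It also fails if it takes over 72 s, if anything falls off the work surface, if the arm or the gripper's body presses on something with over 40 N, if the wrist force passes 120 N, or if a joint passes its speed limit or range.

## Working session

There is one attempt and no reset: what is moved stays moved. The work goes in short steps, Python scripts to look and compute and a tool call to move; the robot and the scene stay as the last step left them, time stands still between calls to the robot, and variables do not carry over. Pictures are saved under pics/ and viewed, and the job is handed in when it is done.

Besides the shell and the picture viewer there is one more tool, called after "Call:" as a command line: name --pt "numbers of a row" for each row, then --argument value for the rest. drive_tool: Moves the arm, as the interface text tells. Its arguments: {"type":"object","properties":{"plan":{"type":"array"},"newtons":{"type":"number"}},"required":["plan"]}

```bash
mkdir -p pics; ls; cat > h.py <<'E'
import numpy as np, cv2
from rig import robot
def cap(n,f):
    c=robot.capture(n); cv2.imwrite('pics/'+f+'.png',c['img'][:,:,::-1]); np.savez('pics/'+f+'.npz',**{k:c[k] for k in c}); return c
def ray(c,u,v):
    E=np.array(c['extrinsics']); d=E[:3,:3]@np.array([(u-c['cx'])/c['fx'],(v-c['cy'])/c['fy'],1]); return E[:3,3],d
def onz(c,u,v,z):
    o,d=ray(c,u,v); return o+d*(z-o[2])/d[2]
def proj(c,p):
    E=np.array(c['extrinsics']); q=E[:3,:3].T@(np.array(p)-E[:3,3]); return np.array([c['fx']*q[0]/q[2]+c['cx'],c['fy']*q[1]/q[2]+c['cy']])
def ld(f): 
    z=np.load('pics/'+f+'.npz'); return {k:z[k] for k in z}
E
python3 - <<'E'
from h import *
for n in ['scene','top','wrist']:
    c=cap(n,n+'0'); print(n,c['fx'],c['cx'],c['cy'],np.round(c['extrinsics'],3).tolist())
s=robot.read_state(); print({k:np.round(s[k],2).tolist() for k in s})
E
```

```text
pics
scene 390.3102190465776 283.37967192190393 209.30759120366565 [[0.488, -0.603, 0.631, -81.615], [-0.873, -0.331, 0.359, -263.306], [-0.007, -0.726, -0.688, 727.623], [0.0, 0.0, 0.0, 1.0]]
top 533.1574668452919 273.2645492559377 215.97749212295363 [[-0.01, -0.995, 0.098, 379.036], [-1.0, 0.012, 0.013, 75.821], [-0.015, -0.098, -0.995, 1421.135], [0.0, 0.0, 0.0, 1.0]]
wrist 302.0775031921554 276.34177390145106 211.5306571538249 [[0.436, 0.854, 0.285, 154.717], [0.9, -0.412, -0.14, 508.361], [-0.002, 0.317, -0.948, 372.656], [0.0, 0.0, 0.0, 1.0]]
{'t': 0.15, 'qpos': [56.85, 2.79, 5.61, 92.93, -0.0, 82.68], 'joint_vel': [-0.06, -0.09, 0.2, 0.02, -0.11, 0.1], 'effort': [0.0, -33.93, 32.04, 0.02, -0.0, -0.0], 'tool_pos': [228.5, 472.15, 230.35], 'orientation': [[-0.9, 0.44, -0.0], [0.44, 0.9, -0.0], [0.0, -0.0, -1.0]], 'ft_force': [-0.07, -0.1, -0.97], 'wrist_torque': [-0.0, 0.1, -0.02], 'finger_gap': 85.39}
```

View pics/scene0.png

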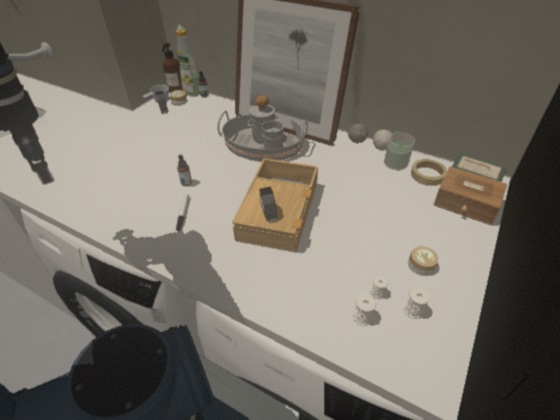

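View pics/top0.png

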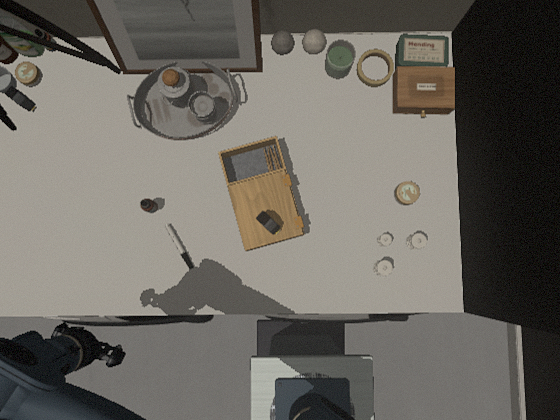

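View pics/wrist0.png

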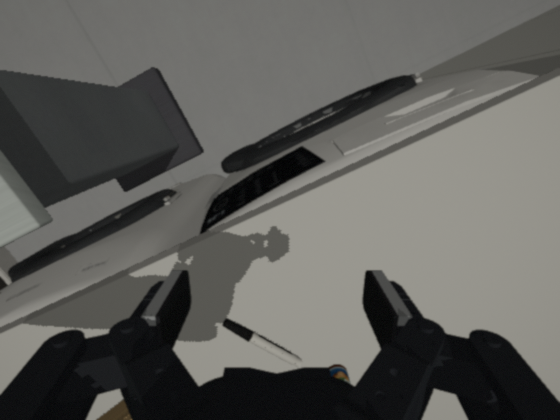

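The top view shows the caddy around (262,190), with the tape measure on the flap at (268,222). The marker is at (180,247), the dropper at (149,205), and the wax pot at either (407,192) or (27,72). There are three reels, at (385,239), (418,240) and (384,267), and I still need to size them.

```bash
python3 - <<'E'
from h import *
t=cv2.imread('pics/top0.png'); s=cv2.imread('pics/scene0.png')
a=cv2.resize(t[125:265,130:320],None,fx=4,fy=4,interpolation=cv2.INTER_CUBIC); cv2.imwrite('pics/ca.png',a)
b=cv2.resize(t[165:285,360:440],None,fx=5,fy=5,interpolation=cv2.INTER_CUBIC); 
d=cv2.resize(s[240:330,340:445],None,fx=4,fy=4,interpolation=cv2.INTER_CUBIC)
o=np.zeros((600,400+420,3),np.uint8); o[:600,:400]=b; o[:360,400:]=d; cv2.imwrite('pics/cb.png',o[:,:800])
E
```

```text
(no output)
```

View pics/ca.png

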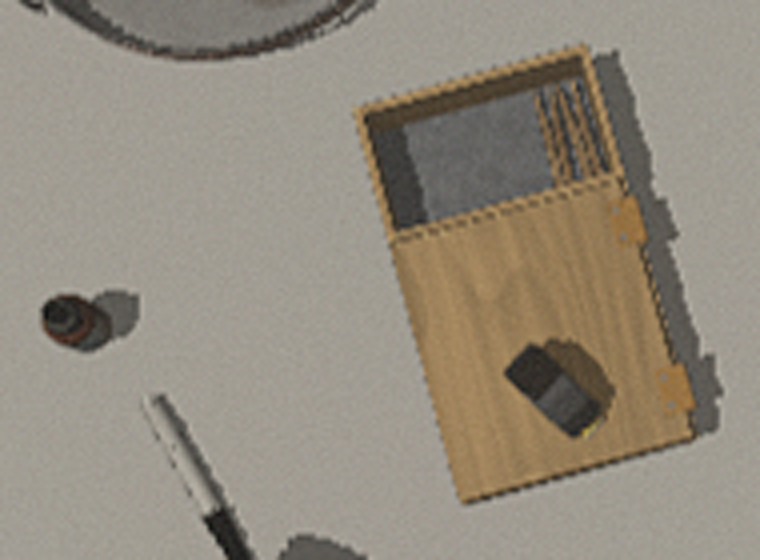

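View pics/cb.png

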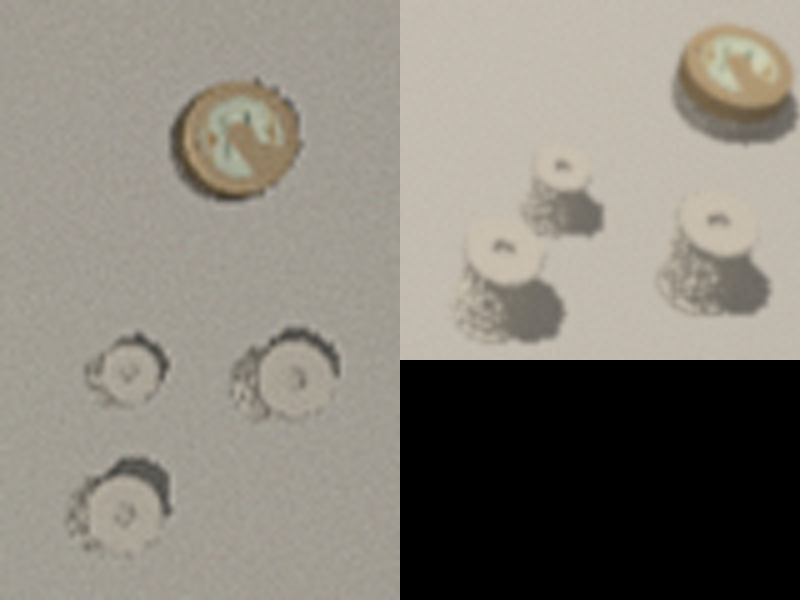

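```bash
python3 - <<'E'
from h import *
c=ld('top0')
A=lambda X,Y:(130+X/4-.375,125+Y/4-.375)
B=lambda X,Y:(360+X/5-.4,165+Y/5-.4)
for n,p,z in [('FL',A(357,108),69),('FR',A(585,45),69),('NL',A(464,502),69),('NR',A(692,436),69),
 ('part L',A(391,241),69),('part R',A(622,180),69),
 ('tape a',A(538,343),133),('tape b',A(504,377),133),('tape d',A(606,402),133),('tape e',A(575,438),133),
 ('mk1',A(152,397),8.5),('mk2 ',(192.5,268.5),8.5),('drop',A(60,315),102),
 ('r1',B(129,374),43),('r1l',B(99,374),43),('r1r',B(159,374),43),('r2',B(297,380),55),('r3',B(126,513),55),('wax',B(240,138),35)]:
    print(n,np.round(onz(c,*p,z),1))
c2=ld('scene0')
C=lambda X,Y:(340+X/4-.375,240+Y/4-.375)
print('scene r1',onz(c2,*C(562-400,166),43))
print('scene drop',onz(c2,183,158,102))
E
```

```text
FL [680.6 232.9  69. ]
FR [720.1  85.2  69. ]
NL [425.8 165.1  69. ]
NR [466.1  20.   69. ]
part L [593.5 211.1  69. ]
part R [631.3  62.4  69. ]
tape a [519.6 115.3 133. ]
tape b [499.1 136.1 133. ]
tape d [483.2  74.4 133. ]
tape e [461.6  93.4 133. ]
mk1 [500.  376.8   8.5]
mk2  [380.9 309.8   8.5]
drop [544.1 415.1 102. ]
r1 [ 450.5 -194.1   43. ]
r1l [ 450.7 -178.6   43. ]
r1r [ 450.3 -209.5   43. ]
r2 [ 445.9 -277.2   55. ]
r3 [ 379.2 -188.    55. ]
wax [ 573.7 -257.3   35. ]
scene r1 [ 451.59278363 -195.43782671   43.        ]
scene drop [537.93643808 400.83576409 102.        ]
```

Here are the reel candidates in the top view:
- (385,239): the disc measures about 31 mm, which matches.
- (418,240): about 40 mm.
- (384,267): about 39 mm.

The close crop confirms the first one is the target, the smallest. It is at about (451,-195).

The only wax pot near the work is at (407,192). Next I'll move above the tape.

Call:
drive_tool --pt "85 0.08 -0.111 0 0.073" --pt "85 0.08 -0.111 0 0.073" --pt "85 0.08 -0.111 0 0.073" --pt "85 0.08 -0.111 0 0.073" --pt "85 0.08 -0.111 0 0.073" --newtons 40

```text
t: 0.57
tool_pos: [335.2, 321.5, 227.2]
orientation: [[-0.995, -0.103, -0.005], [-0.103, 0.995, -0.004], [0.005, -0.003, -1.0]]
ft_force: [0.3, -0.1, -0.2]
finger_gap: 85.4
```

Call:
drive_tool --pt "85 0.08 -0.112 0 0.079" --pt "85 0.08 -0.112 0 0.079" --pt "85 0.08 -0.112 0 0.079" --pt "85 0.08 -0.112 0 0.079" --pt "85 0.08 -0.112 0 0.079"

```text
t: 0.98
tool_pos: [438.5, 174.9, 225.8]
orientation: [[-0.802, -0.597, -0.003], [-0.597, 0.802, -0.006], [0.006, -0.003, -1.0]]
ft_force: [1.1, -0.0, 0.5]
finger_gap: 85.1
```

Call:
drive_tool --pt "85 0.06 -0.09 0.02 0.05" --pt "85 0 0 0 0"

```text
t: 1.15
tool_pos: [459.6, 141.5, 230.5]
orientation: [[-0.752, -0.659, -0.003], [-0.659, 0.752, -0.01], [0.008, -0.005, -1.0]]
ft_force: [-0.1, 0.3, -0.2]
finger_gap: 84.8
```

```bash
python3 - <<'E'
from h import *
cap('wrist','wrist1'); cap('top','top1')
s=robot.read_state(); print({k:np.round(s[k],2).tolist() for k in ['t','qpos','tool_pos','orientation','ft_force']})
E
```

```text
{'t': 1.25, 'qpos': [9.79, -3.55, -0.77, 93.23, -0.32, -31.4], 'tool_pos': [456.86, 144.91, 229.72], 'orientation': [[-0.75, -0.66, -0.01], [-0.66, 0.75, -0.01], [0.01, -0.0, -1.0]], 'ft_force': [-0.47, 0.43, -0.1]}
```

View pics/wrist1.png

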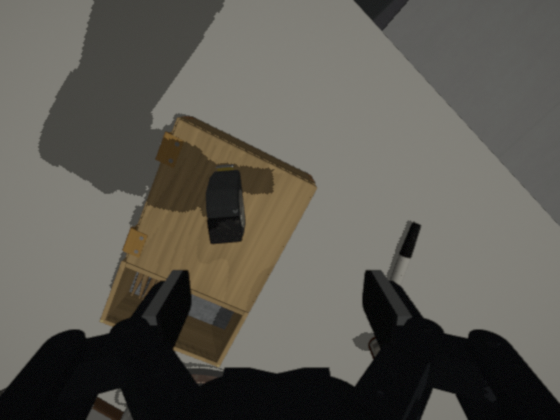

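```bash
python3 - <<'E'
from h import *
a=cv2.imread('pics/wrist1.png')
cv2.imwrite('pics/cc.png',cv2.convertScaleAbs(cv2.resize(a[155:260,180:290],None,fx=6,fy=6,interpolation=cv2.INTER_CUBIC)[:600],alpha=2.5,beta=10))
E
```

```text
(no output)
```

View pics/cc.png

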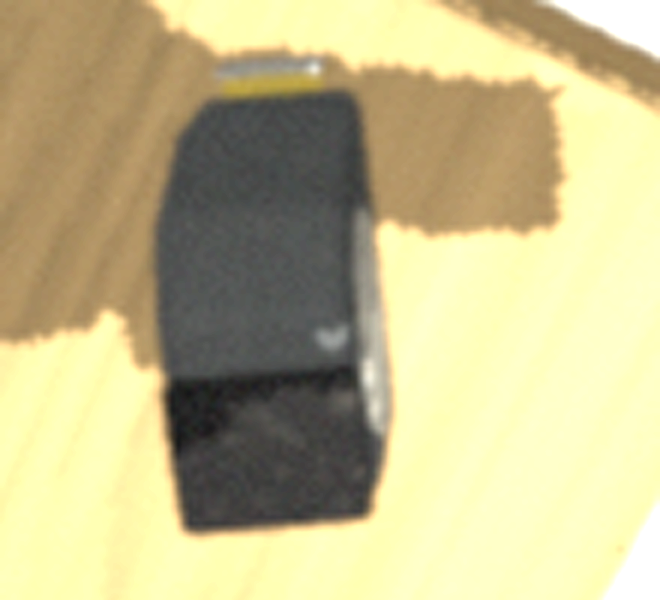

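```bash
python3 - <<'E'
from h import *
c=ld('wrist1'); C=lambda X,Y:(180+X/6-.417,155+Y/6-.417)
P={}
for n,p,z in [('bl',(165,375),133),('br',(358,371),133),('fl',(160,215),133),('fr',(362,208),133),('Bl',(187,530),69),('Br',(370,515),69)]:
    P[n]=onz(c,*C(*p),z); print(n,P[n].round(1))
for a,b in [('bl','br'),('fl','fr'),('bl','fl'),('br','fr'),('Bl','Br')]:
    d=P[b]-P[a]; print(a,b,np.linalg.norm(d).round(1),np.degrees(np.arctan2(d[1],d[0])).round(1))
# caddy corners in wrist
for n,p in [('NL',(315,185)),('NR',(180,116))]: print(n,onz(c,*p,69).round(1))
E
```

```text
bl [500.3  99.5 133. ]
br [481.9 119.6 133. ]
fl [482.3  85.  133. ]
fr [463.3 105.1 133. ]
Bl [548.8 123.5  69. ]
Br [524.4 146.8  69. ]
bl br 27.2 132.6
fl fr 27.7 133.3
bl fl 23.2 -141.2
br fr 23.6 -142.3
Bl Br 33.8 136.4
NL [426.  164.7  69. ]
NR [462.4  20.3  69. ]
```

Call:
drive_tool --pt "85 0.06 -0.065 -0.05 0.03" --pt "85 0.055 -0.06 -0.08 0" --pt "85 0 0 -0.1 0" --pt "85 0 0 0 0"

```text
t: 1.58
tool_pos: [489.7, 111.1, 159.2]
orientation: [[-0.717, -0.697, -0.006], [-0.697, 0.717, -0.003], [0.007, 0.002, -1.0]]
ft_force: [-1.4, -0.6, -1.2]
finger_gap: 84.8
```

```bash
python3 - <<'E'
from h import *
cap('wrist','wrist2')
s=robot.read_state(); print({k:np.round(s[k],2).tolist() for k in ['t','qpos','tool_pos','orientation','ft_force']})
E
```

```text
{'t': 1.63, 'qpos': [5.26, -0.57, -5.48, 85.15, -0.19, -38.97], 'tool_pos': [491.59, 111.42, 162.81], 'orientation': [[-0.72, -0.7, -0.0], [-0.7, 0.72, -0.0], [0.0, -0.0, -1.0]], 'ft_force': [-0.49, 0.2, 0.43]}
```

View pics/wrist2.png

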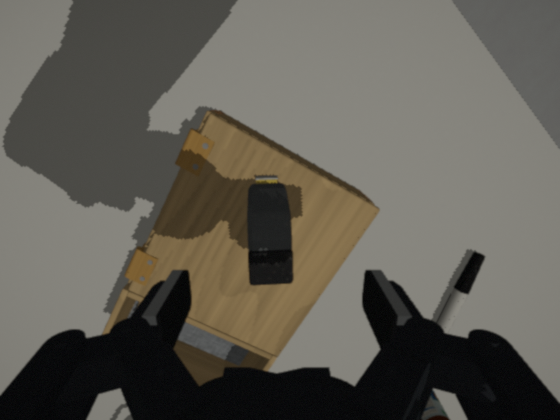

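```bash
python3 - <<'E'
from h import *
c=ld('wrist2')
for z in (162,133,105): print(z,proj(c,[491.6,111.4,z]))
for p in [(249,253),(291,251),(248,212),(289,212)]: print(onz(c,*p,133).round(1))
print(onz(c,378,209,69),onz(c,209,110,69))
E
```

```text
162 [273.2710267  277.30246883]
133 [273.59802993 252.92118833]
105 [273.83348605 235.36563718]
[502.2 100.5 133. ]
[483.2 118.2 133. ]
[483.   82.1 133. ]
[466.2  99.4 133. ]
[427.11982648 166.27979028  69.        ] [464.38354938  18.83857399  69.        ]
```

Call:
drive_tool --pt "85 -0.006 -0.02 -0.12 0.018" --pt "85 0 0 -0.1 0" --pt "85 0 0 -0.03 0" --pt "85 0 0 0 0"

```text
t: 1.97
tool_pos: [492.5, 110.9, 95.1]
orientation: [[-0.691, -0.723, 0.012], [-0.723, 0.691, -0.001], [-0.008, -0.009, -1.0]]
ft_force: [-0.3, -0.0, -0.4]
finger_gap: 85.2
```

Call:
drive_tool --pt "85 -0.01 -0.02 -0.025 0" --pt "85 0 0 0 0" --pt "60 0 0 0 0" --pt "30 0 0 0 0" --pt "20 0 0 0 0" --newtons 40

```text
t: 2.38
tool_pos: [494.2, 107.0, 97.1]
orientation: [[-0.689, -0.724, 0.026], [-0.725, 0.689, 0.001], [-0.019, -0.018, -1.0]]
ft_force: [0.3, -0.4, -0.1]
finger_gap: 51.0
```

Call:
drive_tool --pt "15 0 0 0 0" --pt "15 0 0 0 0" --pt "15 0 0 0 0" --pt "15 0 0 0 0" --pt "15 0 0 0 0"

```text
t: 2.8
tool_pos: [495.9, 107.0, 99.5]
orientation: [[-0.689, -0.724, 0.03], [-0.724, 0.689, 0.001], [-0.022, -0.021, -1.0]]
ft_force: [0.1, -0.1, -1.4]
finger_gap: 27.4
```

Call:
drive_tool --pt "15 0 0 0.08 0" --pt "15 0 0 0.13 0" --pt "15 0 0 0.1 0" --newtons 60

```text
t: 3.05
tool_pos: [487.4, 106.2, 183.5]
orientation: [[-0.69, -0.724, 0.007], [-0.724, 0.69, -0.0], [-0.004, -0.005, -1.0]]
ft_force: [0.7, -0.2, -0.1]
finger_gap: 27.0
```

```bash
python3 - <<'E'
from h import *
cap('wrist','wrist3');cap('scene','scene3');cap('top','top3')
s=robot.read_state(); print({k:np.round(s[k],2).tolist() for k in ['t','qpos','tool_pos','orientation','ft_force']})
w=cv2.imread('pics/wrist3.png'); a=cv2.imread('pics/scene3.png');t=cv2.imread('pics/top3.png')
f=lambda i,s:cv2.resize(i,None,fx=s,fy=s,interpolation=cv2.INTER_CUBIC)
o=np.zeros((600,800,3),np.uint8); o[:300,:400]=f(w,.714)[:300,:400]; o[:300,400:]=f(a[140:240,210:343],3)[:300,:399][:, :400] if 0 else cv2.resize(a[140:240,210:343],(400,300)); o[300:,:400]=cv2.resize(t[150:250,210:343],(400,300)); cv2.imwrite('pics/m3.png',o)
E
```

```text
{'t': 3.2, 'qpos': [4.62, -1.98, -4.27, 86.89, -0.06, -41.78], 'tool_pos': [490.11, 106.41, 185.62], 'orientation': [[-0.69, -0.72, 0.01], [-0.72, 0.69, 0.0], [-0.01, -0.01, -1.0]], 'ft_force': [0.47, 0.87, -1.0]}
```

View pics/m3.png

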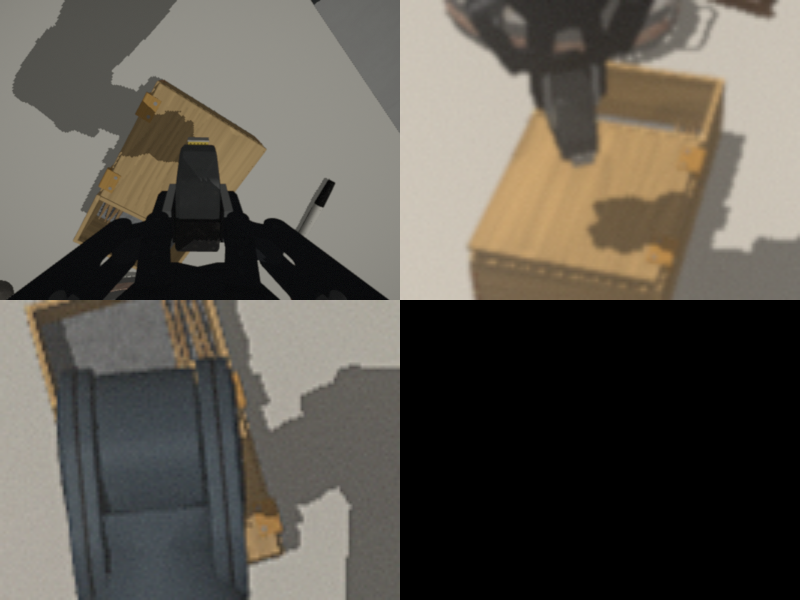

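```bash
python3 - <<'E'
from h import *
w=cv2.imread('pics/wrist3.png')
cv2.imwrite('pics/c3.png',cv2.convertScaleAbs(cv2.resize(w[180:360,200:350],None,fx=4,fy=3.3,interpolation=cv2.INTER_CUBIC),alpha=2.5,beta=10))
c=ld('wrist3'); T=np.array([490.1,106.4]); t=np.array([.69,.724])
print(np.round(c['extrinsics'],2))
for p in [(276,193),(276,203),(276,308),(276,350)]:
  for z in (155,165,187,219): 
    q=onz(c,*p,z); print(p,z,((q[:2]-T)@t).round(1))
E
```

```text
[[-7.2000e-01  6.5000e-01  2.3000e-01  4.2982e+02]
 [ 6.9000e-01  6.9000e-01  2.3000e-01  4.7250e+01]
 [-0.0000e+00  3.2000e-01 -9.5000e-01  3.2558e+02]
 [ 0.0000e+00  0.0000e+00  0.0000e+00  1.0000e+00]]
(276, 193) 155 -37.7
(276, 193) 165 -40.5
(276, 193) 187 -46.5
(276, 193) 219 -55.2
(276, 203) 155 -31.6
(276, 203) 165 -34.7
(276, 203) 187 -41.5
(276, 203) 219 -51.4
(276, 308) 155 42.0
(276, 308) 165 34.5
(276, 308) 187 18.2
(276, 308) 219 -5.5
(276, 350) 155 77.2
(276, 350) 165 67.7
(276, 350) 187 46.8
(276, 350) 219 16.5
```

View pics/c3.png

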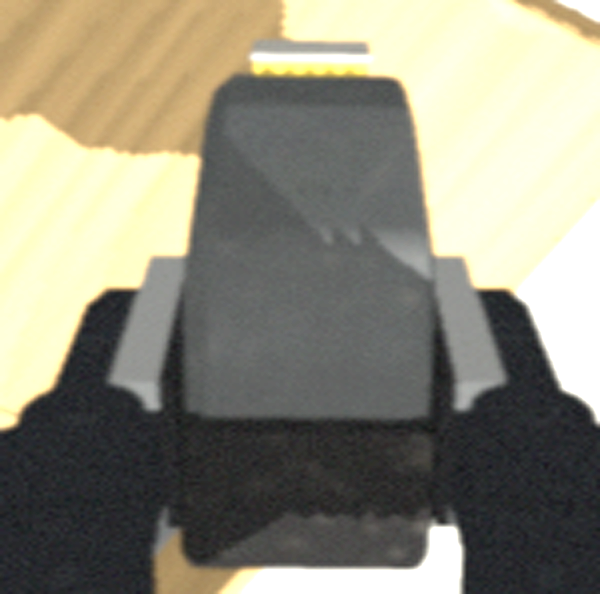

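Call:
drive_tool --pt "15 0.1 0.038 0 -0.07" --pt "15 0.115 0.042 -0.02 -0.075" --pt "15 0.115 0.042 -0.02 -0.075" --pt "15 0.115 0.042 -0.02 -0.075" --pt "15 0.1 0.04 -0.02 -0.07"

```text
t: 3.62
tool_pos: [647.7, 167.1, 152.0]
orientation: [[-0.978, -0.207, -0.006], [-0.207, 0.978, -0.006], [0.007, -0.004, -1.0]]
ft_force: [0.2, -0.2, -0.2]
finger_gap: 26.9
```

Call:
drive_tool --pt "15 0.01 0.006 -0.08 0.03" --pt "15 0.01 0.003 -0.06 0.01"

```text
t: 3.78
tool_pos: [660.4, 172.3, 103.8]
orientation: [[-0.964, -0.267, -0.003], [-0.267, 0.964, -0.005], [0.004, -0.004, -1.0]]
ft_force: [-0.9, 0.8, -3.3]
finger_gap: 27.1
```

```bash
python3 - <<'E'
from h import *
cap('wrist','wrist4');cap('scene','scene4')
s=robot.read_state(); print({k:np.round(s[k],2).tolist() for k in ['t','qpos','tool_pos','orientation','ft_force']})
w=cv2.imread('pics/wrist4.png'); a=cv2.imread('pics/scene4.png')
o=np.zeros((600,800,3),np.uint8); o[:,:]=cv2.convertScaleAbs(cv2.resize(w,(800,600)),alpha=1.5); o[:225,:300]=cv2.resize(a[140:240,210:343],(300,225)); cv2.imwrite('pics/m4.png',o)
E
```

```text
{'t': 3.88, 'qpos': [9.08, 27.28, 20.19, 83.58, -0.24, -6.3], 'tool_pos': [656.98, 171.38, 100.43], 'orientation': [[-0.96, -0.27, -0.01], [-0.27, 0.96, -0.01], [0.01, -0.0, -1.0]], 'ft_force': [0.07, 0.47, -2.26]}
```

View pics/m4.png

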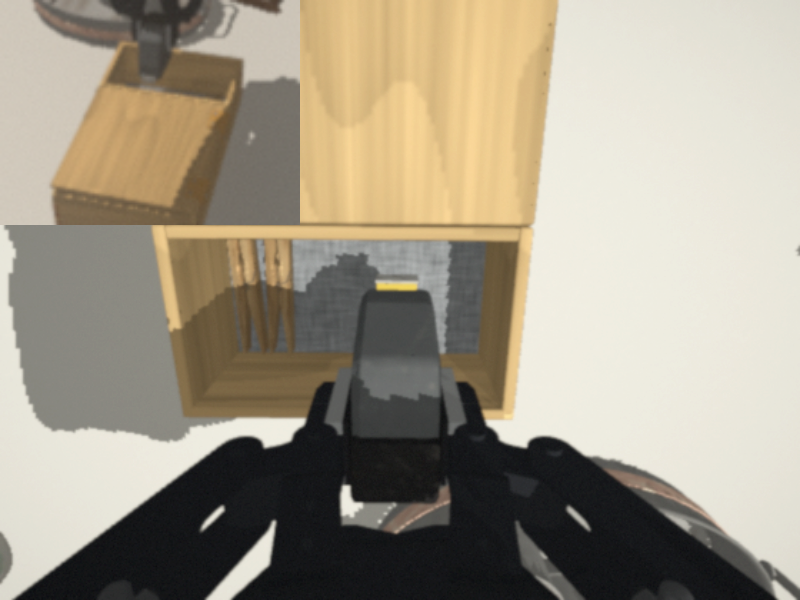

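```bash
python3 - <<'E'
from h import *
c=ld('wrist4'); k=1.42857
cx=np.array([.259,-.966]);cy=np.array([.966,.259]);O=np.array([573,126])
def cad(q): d=q[:2]-O; return np.round([d@cx,d@cy],1)
for n,p,z in [('hook',(397,276),71),('partL',(168,240),69),('partR',(527,240),69),('part out R',(532,227),69),('farL',(183,416),69),('farR',(513,416),69),('farinR',(503,405),69),('farinL',(193,407),69),('NearR',(555,0),69),('peg',(291,352),19)]:
    q=onz(c,p[0]/k,p[1]/k,z); print(n,q.round(1),cad(q))
print(cad(np.array([657,171.4])))
E
```

```text
hook [626.4 164.2  71. ] [-23.1  61.5]
partL [637.5  68.8  69. ] [72.  47.5]
partR [597.8 212.   69. ] [-76.7  46.2]
part out R [592.2 212.   69. ] [-78.1  40.8]
farL [720.4  84.7  69. ] [ 78.  131.7]
farR [678.3 235.8  69. ] [-78.8 130.1]
farinR [673.9 229.2  69. ] [-73.5 124.2]
farinL [714.2  88.7  69. ] [ 72.6 126.8]
NearR [515.6 191.   69. ] [-77.6 -38.7]
peg [699.7 121.1  19. ] [ 37.5 121.2]
[-22.1  92.9]
```

Call:
drive_tool --pt "15 -0.012 -0.004 0.01 0" --pt "15 0 0 0 0"

```text
t: 4.05
tool_pos: [650.8, 169.6, 101.3]
orientation: [[-0.964, -0.265, -0.017], [-0.265, 0.964, -0.007], [0.018, -0.002, -1.0]]
ft_force: [0.2, -0.2, -1.2]
finger_gap: 26.7
```

Call:
drive_tool --pt "15 0.008 0.001 -0.06 0" --pt "15 0.004 0 -0.06 0"

```text
t: 4.22
tool_pos: [657.0, 170.0, 73.2]
orientation: [[-0.965, -0.264, -0.005], [-0.264, 0.965, -0.005], [0.007, -0.004, -1.0]]
ft_force: [-1.0, 0.5, -2.1]
finger_gap: 27.5
```

Call:
drive_tool --pt "15 -0.015 -0.003 -0.03 0" --pt "15 -0.004 0 -0.02 0"

```text
t: 4.38
tool_pos: [650.8, 168.5, 59.7]
orientation: [[-0.965, -0.263, -0.003], [-0.263, 0.965, -0.005], [0.004, -0.004, -1.0]]
ft_force: [0.2, 0.1, -1.8]
finger_gap: 27.1
```

Call:
drive_tool --pt "15 0.003 0 -0.03 0" --pt "15 0 0 -0.025 0"

```text
t: 4.55
tool_pos: [652.5, 168.4, 46.3]
orientation: [[-0.965, -0.262, 0.002], [-0.262, 0.965, -0.004], [-0.001, -0.005, -1.0]]
ft_force: [-0.1, -0.0, -0.6]
finger_gap: 27.2
```

Call:
drive_tool --pt "15 0 0 -0.02 0" --pt "15 0 0 -0.01 0"

```text
t: 4.72
tool_pos: [652.7, 168.3, 38.0]
orientation: [[-0.965, -0.262, 0.004], [-0.262, 0.965, -0.004], [-0.003, -0.005, -1.0]]
ft_force: [-4.0, 0.2, 13.0]
finger_gap: 27.1
```

Call:
drive_tool --pt "45 0 0 0.003 0" --pt "45 0 0 0 0" --pt "45 0 0 0 0" --pt "45 0 0 0 0"

```text
t: 5.05
tool_pos: [654.4, 168.6, 41.0]
orientation: [[-0.965, -0.262, 0.008], [-0.262, 0.965, -0.003], [-0.007, -0.005, -1.0]]
ft_force: [0.1, -0.6, -0.2]
finger_gap: 45.7
```

Call:
drive_tool --pt "45 0 0 0.06 0" --pt "45 0 0 0.1 0" --pt "45 0 0 0.13 0" --pt "45 0 0 0.1 0"

```text
t: 5.38
tool_pos: [647.0, 167.4, 150.0]
orientation: [[-0.965, -0.262, -0.012], [-0.262, 0.965, -0.007], [0.014, -0.003, -1.0]]
ft_force: [0.5, 0.4, 0.5]
finger_gap: 45.1
```

```bash
python3 - <<'E'
from h import *
cap('wrist','wrist5')
s=robot.read_state(); print({k:np.round(s[k],2).tolist() for k in ['t','qpos','tool_pos','orientation','ft_force','finger_gap']})
E
```

```text
{'t': 5.43, 'qpos': [8.89, 25.14, 23.82, 88.82, -0.27, -6.29], 'tool_pos': [650.04, 167.87, 157.56], 'orientation': [[-0.97, -0.26, -0.0], [-0.26, 0.97, -0.0], [0.0, -0.0, -1.0]], 'ft_force': [1.32, -0.07, 4.74], 'finger_gap': 45.22}
```

View pics/wrist5.png

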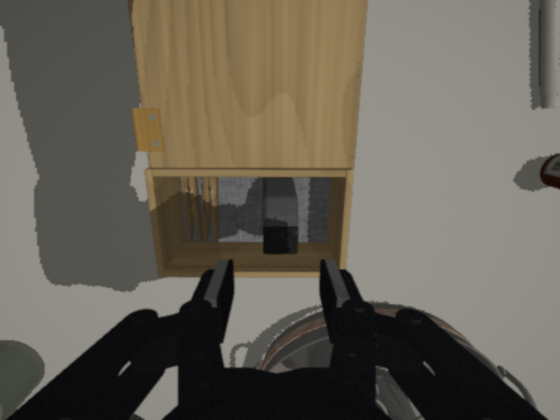

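The tape stands in the well at (280,215). Next I'll close the fingers, move over the flap lip and press it.

Call:
drive_tool --pt "0 -0.1 0.008 0 0" --pt "0 -0.12 0.01 -0.01 0" --pt "0 -0.125 0.01 -0.03 0" --pt "0 -0.1 0.008 -0.05 0" --pt "0 -0.02 0 -0.05 0"

```text
t: 5.85
tool_pos: [515.9, 179.2, 121.8]
orientation: [[-0.966, -0.259, 0.019], [-0.259, 0.966, -0.001], [-0.018, -0.006, -1.0]]
ft_force: [0.6, 0.2, 0.1]
finger_gap: -0.6
```

Call:
drive_tool --pt "0 -0.008 0.003 -0.06 0" --pt "0 -0.005 0 -0.05 0" --pt "0 0 0 -0.03 0"

```text
t: 6.1
tool_pos: [508.5, 180.8, 78.8]
orientation: [[-0.965, -0.261, 0.021], [-0.261, 0.965, -0.0], [-0.02, -0.006, -1.0]]
ft_force: [-0.1, 0.6, -0.4]
finger_gap: 0.3
```

Call:
drive_tool --pt "0 0 0 -0.03 0" --pt "0 0 0 -0.03 0"

```text
t: 6.27
tool_pos: [508.9, 180.9, 62.1]
orientation: [[-0.965, -0.261, 0.022], [-0.261, 0.965, -0.0], [-0.021, -0.006, -1.0]]
ft_force: [-13.7, -2.7, 47.1]
finger_gap: -0.1
```

Call:
drive_tool --pt "0 0 0 -0.02 0"

```text
t: 6.35
tool_pos: [509.0, 181.0, 61.7]
orientation: [[-0.965, -0.261, 0.023], [-0.261, 0.965, -0.0], [-0.022, -0.006, -1.0]]
ft_force: [-18.8, -4.5, 42.0]
finger_gap: -0.0
```

Call:
drive_tool --pt "0 0 0 0.03 0" --pt "0 0 0 0.05 0" --pt "0 -0.01 0.03 0.08 0" --pt "0 -0.02 0.06 0.05 0" --pt "0 -0.01 0.04 0 0"

```text
t: 6.77
tool_pos: [501.5, 219.1, 131.8]
orientation: [[-0.966, -0.255, 0.031], [-0.255, 0.967, 0.0], [-0.03, -0.008, -1.0]]
ft_force: [1.4, 0.8, 0.0]
finger_gap: -0.2
```

```bash
python3 - <<'E'
from h import *
cap('wrist','wrist6');cap('scene','scene6')
s=robot.read_state(); print({k:np.round(s[k],2).tolist() for k in ['t','qpos','tool_pos','orientation','ft_force','finger_gap']})
w=cv2.imread('pics/wrist6.png'); a=cv2.imread('pics/scene6.png')
o=np.zeros((600,800,3),np.uint8); o[:300,:400]=cv2.resize(w,(400,300)); o[:,400:]=cv2.resize(a[120:260,220:313],(400,600)); cv2.imwrite('pics/m6.png',o)
E
```

```text
{'t': 6.87, 'qpos': [16.93, 4.38, -4.29, 79.85, -0.5, 1.97], 'tool_pos': [500.14, 219.3, 128.86], 'orientation': [[-0.97, -0.26, 0.03], [-0.26, 0.97, -0.0], [-0.03, -0.01, -1.0]], 'ft_force': [0.58, -0.11, -0.09], 'finger_gap': 0.14}
```

View pics/m6.png

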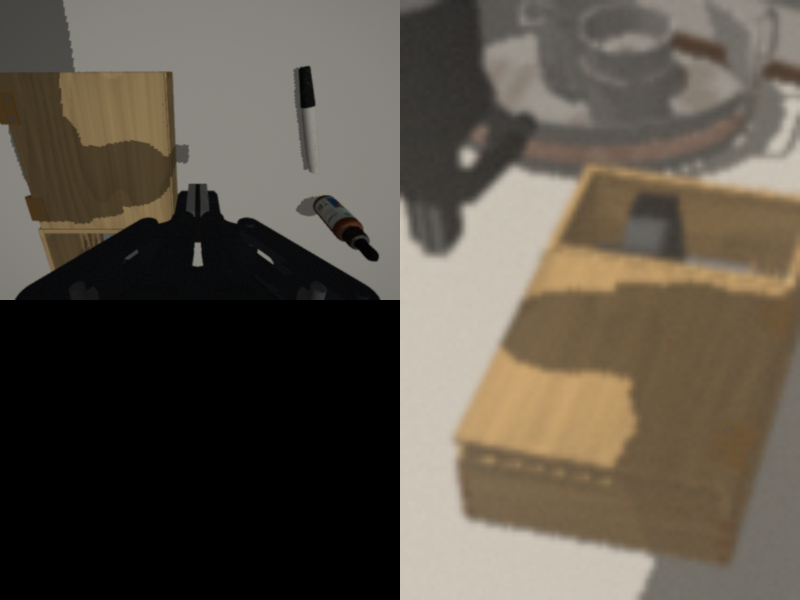

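```bash
python3 - <<'E'
from h import *
c=ld('wrist6'); w=cv2.imread('pics/wrist6.png')
cv2.imwrite('pics/c6.png',np.hstack([cv2.resize(w[80:180,180:280],(500,500)),cv2.convertScaleAbs(cv2.resize(w[270:420,200:260],(200,500)),alpha=2)]))
for z in (69,80,90): print(onz(c,240,101,z).round(1))
print(proj(c,[427.2,168.2,69]),proj(c,[427.2+.6,168-2,90]))
E
```

```text
[424.6 175.1  69. ]
[424.2 176.4  80. ]
[423.9 177.5  90. ]
[228.4367942  102.26548006] [218.65227627 102.56072835]
```

View pics/c6.png

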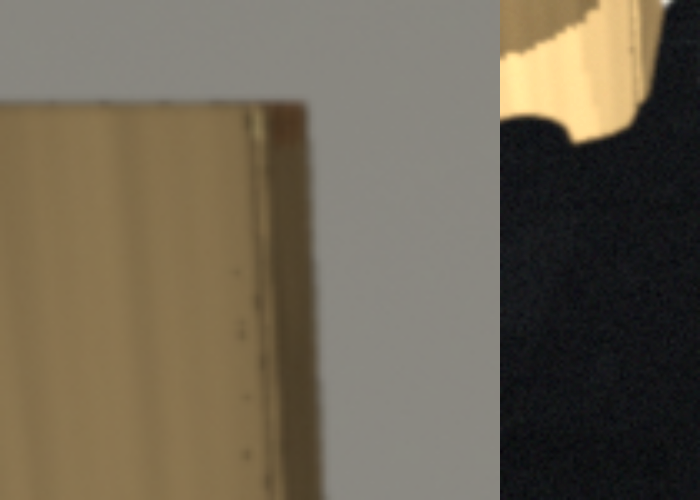

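The flap corner at (230,100) still sits at z = 69, so it hasn't popped. I'll press again, more gently, and watch the release.

Call:
drive_tool --pt "0 0.02 -0.06 -0.02 0" --pt "0 0.02 -0.06 -0.07 0" --pt "0 0 0 -0.06 0" --pt "0 0 0 -0.01 0"

```text
t: 7.2
tool_pos: [513.0, 181.5, 76.0]
orientation: [[-0.965, -0.262, 0.027], [-0.262, 0.965, -0.004], [-0.025, -0.011, -1.0]]
ft_force: [-0.1, 0.8, -1.0]
finger_gap: -0.3
```

Call:
drive_tool --pt "0 0 0 -0.02 0"

```text
t: 7.28
tool_pos: [512.7, 180.7, 68.5]
orientation: [[-0.965, -0.261, 0.026], [-0.261, 0.965, -0.004], [-0.024, -0.011, -1.0]]
ft_force: [2.1, 1.4, 3.7]
finger_gap: 0.1
```

Call:
drive_tool --pt "0 0 0 -0.015 0"

```text
t: 7.37
tool_pos: [512.8, 180.6, 63.7]
orientation: [[-0.965, -0.261, 0.025], [-0.261, 0.965, -0.004], [-0.023, -0.01, -1.0]]
ft_force: [-3.5, 0.3, 16.8]
finger_gap: 0.1
```

Call:
drive_tool --pt "0 0 0 -0.015 0"

```text
t: 7.45
tool_pos: [513.0, 180.7, 61.9]
orientation: [[-0.965, -0.261, 0.026], [-0.261, 0.965, -0.004], [-0.024, -0.011, -1.0]]
ft_force: [-11.6, -2.6, 32.9]
finger_gap: 0.0
```

Call:
drive_tool --pt "0 0 0 0.015 0"

```text
t: 7.53
tool_pos: [512.7, 180.7, 67.1]
orientation: [[-0.965, -0.261, 0.026], [-0.262, 0.965, -0.004], [-0.024, -0.011, -1.0]]
ft_force: [-1.0, -0.3, -0.4]
finger_gap: 0.0
```

Call:
drive_tool --pt "0 0 0 0.02 0"

```text
t: 7.62
tool_pos: [512.7, 180.7, 73.8]
orientation: [[-0.965, -0.262, 0.026], [-0.262, 0.965, -0.005], [-0.024, -0.012, -1.0]]
ft_force: [0.1, -0.4, 1.6]
finger_gap: -0.0
```

Call:
drive_tool --pt "0 0 0 0.02 0"

```text
t: 7.7
tool_pos: [512.8, 180.8, 80.3]
orientation: [[-0.965, -0.262, 0.026], [-0.262, 0.965, -0.005], [-0.024, -0.012, -1.0]]
ft_force: [1.0, 0.9, 1.0]
finger_gap: -0.2
```

Call:
drive_tool --pt "0 0 0 0.03 0"

```text
t: 7.78
tool_pos: [512.2, 180.8, 89.1]
orientation: [[-0.965, -0.262, 0.025], [-0.263, 0.965, -0.005], [-0.022, -0.012, -1.0]]
ft_force: [0.5, 0.4, -0.6]
finger_gap: 0.3
```

Call:
drive_tool --pt "0 0 0 0.05 0" --pt "0 -0.02 0.08 0.05 0" --pt "0 -0.02 0.08 0.05 0" --pt "0 0 0.03 0 0"

```text
t: 8.12
tool_pos: [500.4, 237.6, 138.1]
orientation: [[-0.966, -0.258, 0.026], [-0.258, 0.966, -0.006], [-0.023, -0.012, -1.0]]
ft_force: [0.8, 0.3, 0.7]
finger_gap: -0.1
```

```bash
python3 - <<'E'
from h import *
c=cap('wrist','wrist7');a=cap('scene','scene7')['img'][:,:,::-1]
w=c['img'][:,:,::-1]
o=np.zeros((600,800,3),np.uint8); o[:300,:400]=cv2.resize(w,(400,300)); o[:,400:]=cv2.resize(a[120:260,220:313],(400,600)); cv2.imwrite('pics/m7.png',o)
print(robot.read_state()['tool_pos'],proj(c,[427.2,168.2,69]),proj(c,[427.2+.6,168-2,90]))
E
```

```text
[499.85511945 236.3658025  135.04775719] [202.77950154  96.69783492] [190.2645215   96.09461601]
```

View pics/m7.png

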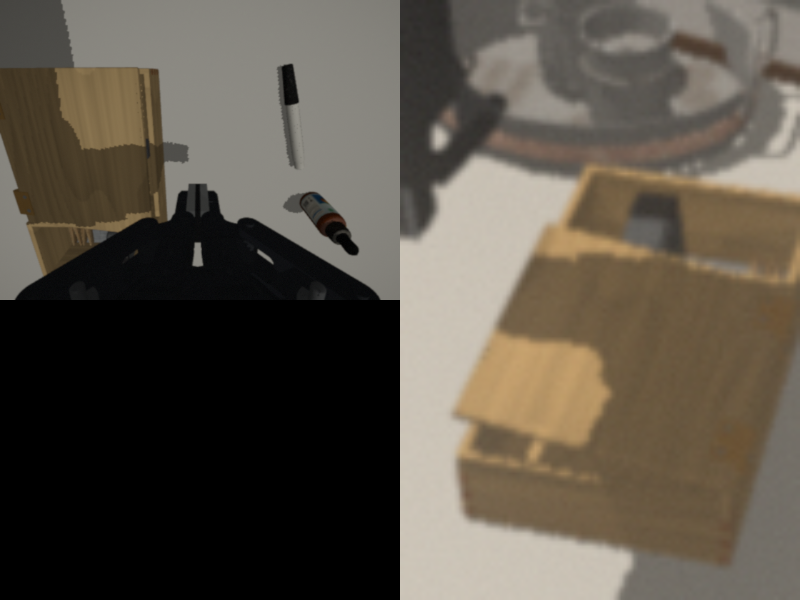

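Call:
drive_tool --pt "0 0.005 -0.03 -0.1 0" --pt "0 0.005 -0.03 -0.08 0" --pt "0 0 -0.02 -0.04 0"

```text
t: 8.47
tool_pos: [505.7, 212.2, 69.7]
orientation: [[-0.964, -0.262, 0.03], [-0.263, 0.965, -0.008], [-0.027, -0.016, -1.0]]
ft_force: [-0.5, 0.1, -0.2]
finger_gap: -0.4
```

Call:
drive_tool --pt "0 0.005 -0.02 0.005 0"

```text
t: 8.55
tool_pos: [503.7, 203.9, 66.0]
orientation: [[-0.965, -0.262, 0.021], [-0.263, 0.965, -0.011], [-0.018, -0.016, -1.0]]
ft_force: [0.0, -1.3, -0.3]
finger_gap: 0.1
```

Call:
drive_tool --pt "0 0.005 -0.02 0.0 0"

```text
t: 8.63
tool_pos: [504.0, 200.8, 65.1]
orientation: [[-0.965, -0.263, 0.018], [-0.263, 0.965, -0.001], [-0.017, -0.006, -1.0]]
ft_force: [-2.8, 22.0, 5.5]
finger_gap: -0.6
```

Call:
drive_tool --pt "0 0.004 -0.015 0.03 0" --pt "0 0.004 -0.015 0.03 0"

```text
t: 8.8
tool_pos: [504.7, 199.0, 82.1]
orientation: [[-0.964, -0.267, 0.012], [-0.267, 0.964, 0.02], [-0.017, 0.016, -1.0]]
ft_force: [-2.6, 6.7, -0.2]
finger_gap: -0.3
```

Call:
drive_tool --pt "0 0.004 -0.02 0.03 0" --pt "0 0.004 -0.02 0.03 0"

```text
t: 8.97
tool_pos: [506.1, 193.5, 102.3]
orientation: [[-0.962, -0.271, 0.01], [-0.271, 0.962, 0.039], [-0.02, 0.035, -0.999]]
ft_force: [-1.6, 7.5, 1.7]
finger_gap: -0.2
```

```bash
python3 - <<'E'
from h import *
c=cap('wrist','wrist8');a=cap('scene','scene8')['img'][:,:,::-1]
w=c['img'][:,:,::-1]
o=np.zeros((600,800,3),np.uint8); o[:300,:400]=cv2.resize(w,(400,300)); o[:,400:]=cv2.resize(a[120:260,220:313],(400,600)); cv2.imwrite('pics/m8.png',o)
E
```

```text
(no output)
```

View pics/m8.png

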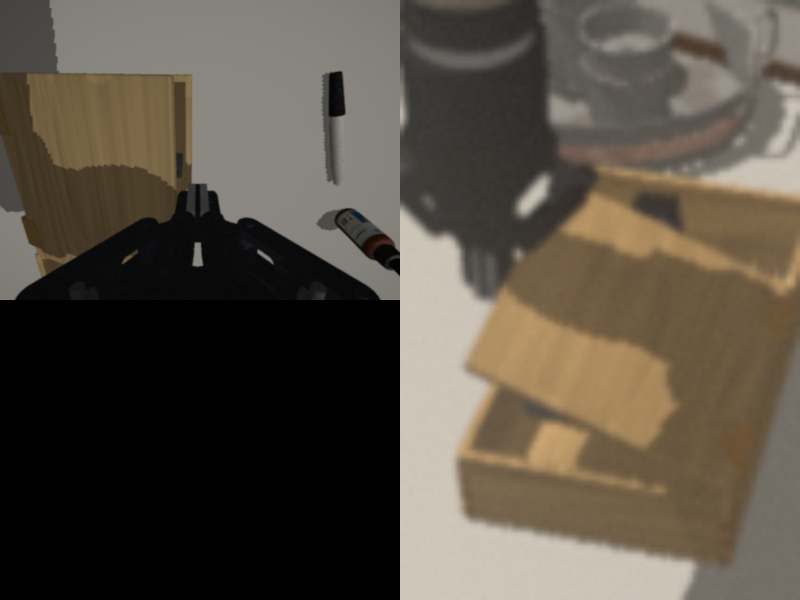

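The friction lift is working: the scene view shows the flap raised to about 0.4 rad. I'll carry on along the arc.

Call:
drive_tool --pt "0 0.007 -0.026 0.03 0" --pt "0 0.007 -0.027 0.03 0" --pt "0 0.007 -0.028 0.03 0"

```text
t: 9.32
tool_pos: [510.5, 178.0, 134.8]
orientation: [[-0.961, -0.278, 0.007], [-0.277, 0.959, 0.063], [-0.024, 0.059, -0.998]]
ft_force: [-2.3, 5.2, 0.8]
finger_gap: -0.1
```

Call:
drive_tool --pt "0 0.008 -0.03 0.03 0" --pt "0 0.008 -0.032 0.03 0" --pt "0 0.009 -0.034 0.03 0"

```text
t: 9.57
tool_pos: [517.8, 150.8, 166.9]
orientation: [[-0.96, -0.281, 0.007], [-0.28, 0.957, 0.072], [-0.027, 0.067, -0.997]]
ft_force: [-0.3, 0.9, -0.2]
finger_gap: 0.2
```

```bash
python3 - <<'E'
from h import *
a=cap('scene','scene9')['img'][:,:,::-1]
cv2.imwrite('pics/m9.png',cv2.resize(a[60:260,180:380],(600,600)))
E
```

```text
(no output)
```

View pics/m9.png

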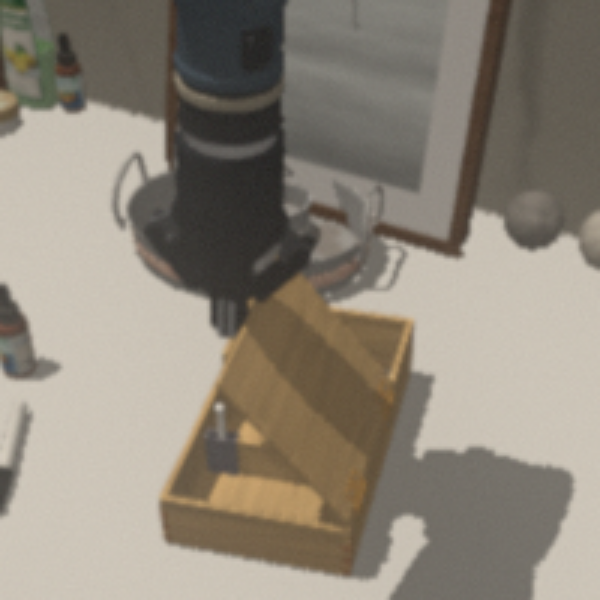

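Call:
drive_tool --pt "0 0.009 -0.034 0.024 0" --pt "0 0.01 -0.037 0.024 0" --pt "0 0.011 -0.04 0.022 0"

```text
t: 9.87
tool_pos: [529.0, 112.6, 191.2]
orientation: [[-0.96, -0.279, 0.011], [-0.278, 0.958, 0.069], [-0.03, 0.063, -0.998]]
ft_force: [-0.1, 0.6, -1.0]
finger_gap: 0.1
```

Call:
drive_tool --pt "0 0.012 -0.044 0.02 0" --pt "0 0.012 -0.044 0.016 0" --pt "0 0.012 -0.044 0.012 0"

```text
t: 10.12
tool_pos: [540.6, 67.2, 206.4]
orientation: [[-0.961, -0.278, 0.01], [-0.276, 0.959, 0.066], [-0.028, 0.06, -0.998]]
ft_force: [-0.1, 0.3, -1.4]
finger_gap: 0.1
```

```bash
python3 - <<'E'
from h import *
a=cap('scene','scene10')['img'][:,:,::-1]
cv2.imwrite('pics/m10.png',cv2.resize(a[60:260,180:380],(600,600)))
E
```

```text
(no output)
```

View pics/m10.png

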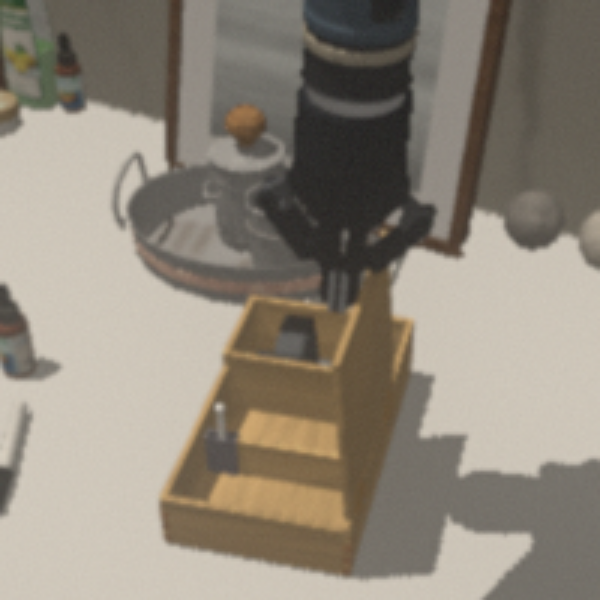

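Call:
drive_tool --pt "0 0.013 -0.045 0.0 0" --pt "0 0.012 -0.044 0 0" --pt "0 0 0 0 0"

```text
t: 10.42
tool_pos: [549.8, 32.3, 206.5]
orientation: [[-0.963, -0.271, 0.011], [-0.27, 0.961, 0.06], [-0.027, 0.055, -0.998]]
ft_force: [0.3, 0.6, -0.1]
finger_gap: 0.4
```

```bash
python3 - <<'E'
from h import *
a=cap('scene','scene11')['img'][:,:,::-1];t=cap('top','top11')['img'][:,:,::-1]
cv2.imwrite('pics/m11.png',np.hstack([cv2.resize(a[60:260,180:380],(400,400)),cv2.resize(t[110:270,200:360],(400,400))]))
print(robot.read_state()['tool_pos'],robot.read_state()['qpos'])
E
```

```text
[549.23571033  34.29842537 206.49826546] [ -5.47324623   5.57829836   5.77404269  89.94260301   3.56919787
 -21.24434813]
```

View pics/m11.png

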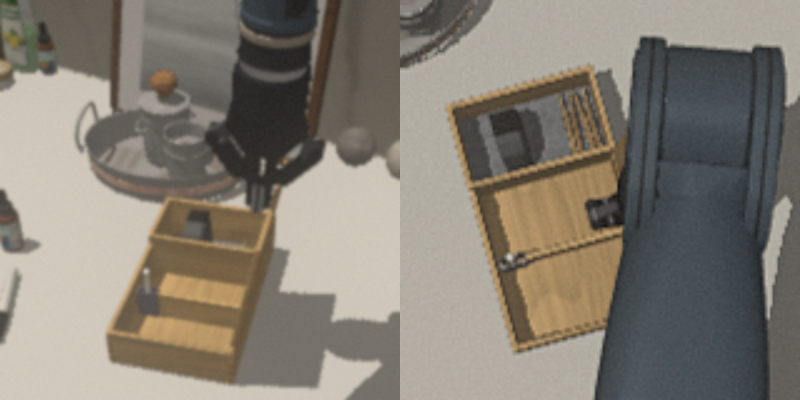

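The flap is open past upright and stays there. Now I'll go up and over it to the reel.

Call:
drive_tool --pt "30 -0.005 0.02 0.12 0" --pt "40 0 0 0.135 0" --pt "50 -0.02 -0.04 0.08 0.05" --pt "50 -0.05 -0.125 0 0.075" --pt "50 -0.05 -0.125 0 0.075"

```text
t: 10.93
tool_pos: [504.5, -37.4, 299.5]
orientation: [[-0.827, -0.562, -0.033], [-0.563, 0.825, 0.055], [-0.004, 0.064, -0.998]]
ft_force: [0.8, -0.5, -0.5]
finger_gap: 50.2
```

Call:
drive_tool --pt "50 -0.05 -0.125 0 0.075" --pt "50 -0.05 -0.125 -0.03 0.07" --pt "50 -0.05 -0.12 -0.03 0" --pt "50 -0.04 -0.1 -0.06 0"

```text
t: 11.27
tool_pos: [449.3, -176.5, 269.5]
orientation: [[-0.675, -0.737, -0.034], [-0.738, 0.674, 0.04], [-0.007, 0.052, -0.999]]
ft_force: [1.1, 0.0, -0.7]
finger_gap: 49.7
```

```bash
python3 - <<'E'
from h import *
c=cap('wrist','wrist12'); cv2.imwrite('pics/w12.png',cv2.convertScaleAbs(c['img'][:,:,::-1],alpha=1.3))
s=robot.read_state();print(s['tool_pos'],s['qpos'])
E
```

```text
[ 445.75669286 -180.55038592  263.96621736] [-30.50746396   0.32699167   6.86711999  99.81748976   0.69656441
 -77.75766754]
```

View pics/w12.png

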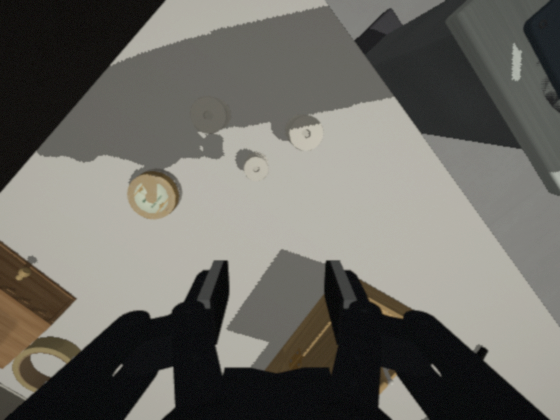

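```bash
python3 - <<'E'
from h import *
c=ld('wrist12')
for n,p,z in [('r1',(256.5,168),43),('l',(245,168),43),('r',(269,168),43),('r3',(306,133),55),('r2',(208,115),55),('wax',(152,195),35)]: print(n,onz(c,*p,z).round(1))
E
```

```text
r1 [ 449.4 -194.1   43. ]
l [ 459.7 -203.7   43. ]
r [ 438.2 -183.7   43. ]
r3 [ 378.1 -186.3   55. ]
r2 [ 446.1 -275.4   55. ]
wax [ 570.8 -258.2   35. ]
```

Call:
drive_tool --pt "50 0.01 -0.025 -0.12 0" --pt "50 0.005 -0.015 -0.13 0" --pt "50 0 0 -0.135 0" --pt "50 0 0 -0.13 0" --pt "50 0 0 -0.1 0"

```text
t: 11.73
tool_pos: [452.1, -196.4, 80.7]
orientation: [[-0.684, -0.729, -0.028], [-0.73, 0.683, 0.029], [-0.002, 0.041, -0.999]]
ft_force: [-0.0, 0.1, -0.5]
finger_gap: 50.0
```

Call:
drive_tool --pt "50 -0.008 0.004 -0.08 0" --pt "50 -0.005 0.003 -0.08 0" --pt "50 0 0 -0.04 0" --pt "50 0 0 -0.01 0"

```text
t: 12.07
tool_pos: [441.0, -186.7, 5.4]
orientation: [[-0.682, -0.73, -0.044], [-0.732, 0.681, 0.038], [0.002, 0.058, -0.998]]
ft_force: [-0.7, 0.3, 0.5]
finger_gap: 50.1
```

Call:
drive_tool --pt "50 0.025 -0.02 0.01 0" --pt "50 0.01 -0.008 0.005 0"

```text
t: 12.23
tool_pos: [450.0, -192.8, 8.3]
orientation: [[-0.68, -0.731, -0.049], [-0.733, 0.679, 0.041], [0.003, 0.063, -0.998]]
ft_force: [0.8, -0.2, 0.9]
finger_gap: 49.6
```

```bash
python3 - <<'E'
from h import *
c=cap('wrist','wrist13'); cv2.imwrite('pics/w13.png',cv2.convertScaleAbs(c['img'][:,:,::-1],alpha=1.8))
s=robot.read_state();print(s['tool_pos'],s['ft_force'])
E
```

```text
[ 450.57884557 -193.19405187    8.8821598 ] [ 0.10063413 -0.25457016  0.0375592 ]
```

View pics/w13.png

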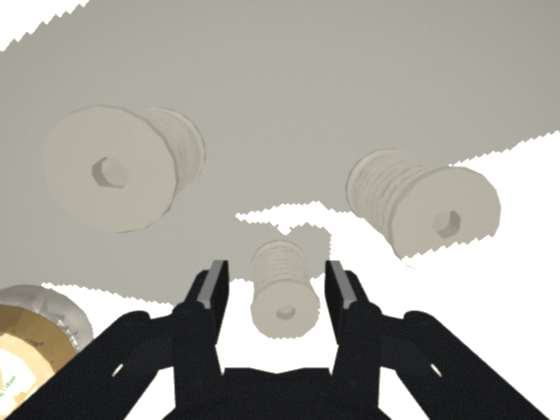

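Call:
drive_tool --pt "20 0 0 0 0" --pt "20 0 0 0 0" --pt "20 0 0 0 0" --pt "20 0 0 0 0" --newtons 35

```text
t: 12.62
tool_pos: [455.5, -195.9, 14.4]
orientation: [[-0.68, -0.732, -0.039], [-0.733, 0.68, 0.035], [0.001, 0.053, -0.999]]
ft_force: [-0.4, -0.7, 0.7]
finger_gap: 29.4
```

Call:
drive_tool --pt "20 0 0 0.08 0" --pt "20 0 0 0.13 0" --pt "20 0 0 0.135 0"

```text
t: 12.87
tool_pos: [448.1, -191.7, 111.2]
orientation: [[-0.681, -0.73, -0.057], [-0.733, 0.679, 0.046], [0.005, 0.072, -0.997]]
ft_force: [1.2, -1.0, -0.4]
finger_gap: 29.8
```

```bash
python3 - <<'E'
from h import *
c=cap('wrist','wrist14'); d=cap('scene','scene14')
cv2.imwrite('pics/w14.png',cv2.convertScaleAbs(np.hstack([c['img'][:,:,::-1][150:420,140:410],cv2.resize(d['img'][:,:,::-1][150:330,260:440],(270,270))]),alpha=1.6))
s=robot.read_state();print(s['tool_pos'],s['ft_force'],s['finger_gap'])
E
```

```text
[ 453.78054282 -195.10445912  119.15714521] [ 1.36196212 -0.82990835  0.41539243] 29.18439711085829
```

View pics/w14.png

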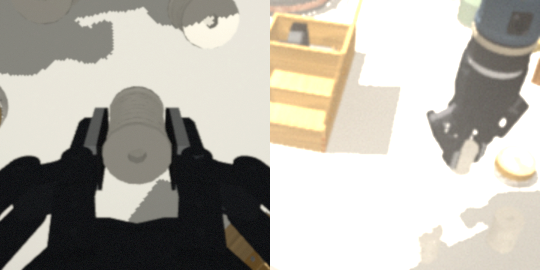

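Call:
drive_tool --pt "20 0 0 0.13 0" --pt "20 0 0 0.138 0" --pt "20 0.01 0.03 0.13 0" --pt "20 0.03 0.08 0.1 -0.05" --pt "20 0.045 0.125 0.03 -0.07"

```text
t: 13.38
tool_pos: [469.7, -123.8, 269.8]
orientation: [[-0.814, -0.579, -0.045], [-0.581, 0.812, 0.054], [0.005, 0.071, -0.997]]
ft_force: [1.8, 0.7, -0.2]
finger_gap: 29.4
```

Call:
drive_tool --pt "20 0.045 0.13 0 -0.07" --pt "20 0.045 0.13 0 -0.06" --pt "20 0.045 0.13 0 -0.06" --pt "20 0.045 0.13 0 0" --pt "20 0.045 0.13 0 0"

```text
t: 13.8
tool_pos: [540.6, 70.9, 278.4]
orientation: [[-0.955, -0.296, -0.008], [-0.296, 0.953, 0.059], [-0.009, 0.059, -0.998]]
ft_force: [0.8, 0.1, 0.5]
finger_gap: 29.8
```

Call:
drive_tool --pt "20 0.05 0.12 0 0" --pt "20 0.045 0.09 -0.02 -0.01" --pt "20 0.01 0.02 -0.1 -0.01" --pt "20 0 0 -0.12 0" --pt "20 0 0 -0.1 0"

```text
t: 14.22
tool_pos: [580.4, 154.9, 184.0]
orientation: [[-0.96, -0.278, 0.019], [-0.276, 0.959, 0.066], [-0.036, 0.058, -0.998]]
ft_force: [0.5, 0.1, 0.2]
finger_gap: 29.7
```

```bash
python3 - <<'E'
from h import *
c=cap('wrist','wrist15'); d=cap('scene','scene15')
cv2.imwrite('pics/w15.png',cv2.convertScaleAbs(np.hstack([cv2.resize(c['img'][:,:,::-1],(533,400)),cv2.resize(d['img'][:,:,::-1][130:263,210:299],(267,400))]),alpha=1.6))
s=robot.read_state();print(s['t'],s['tool_pos'],s['orientation'].round(3).tolist())
E
```

```text
14.3167 [575.05413327 153.46600729 177.3040747 ] [[-0.961, -0.276, 0.003], [-0.275, 0.959, 0.064], [-0.02, 0.061, -0.998]]
```

View pics/w15.png

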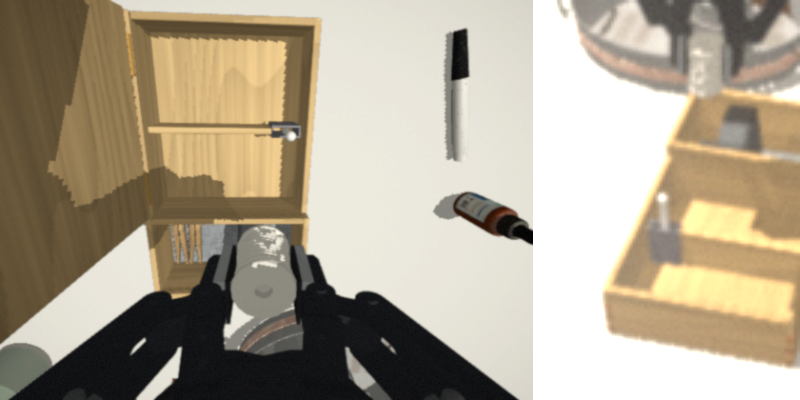

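Call:
drive_tool --pt "20 -0.005 -0.04 -0.07 0" --pt "20 -0.005 -0.025 -0.09 0" --pt "20 0 0 -0.09 0" --pt "20 0 0 -0.06 0"

```text
t: 14.65
tool_pos: [578.0, 133.0, 94.1]
orientation: [[-0.961, -0.276, 0.021], [-0.274, 0.959, 0.065], [-0.038, 0.057, -0.998]]
ft_force: [-0.3, -0.2, 0.1]
finger_gap: 29.8
```

Call:
drive_tool --pt "20 -0.015 -0.004 -0.07 0" --pt "20 -0.01 0 -0.06 0" --pt "20 0 0 -0.04 0" --pt "20 0 0 -0.02 0"

```text
t: 14.98
tool_pos: [574.7, 129.3, 41.5]
orientation: [[-0.962, -0.272, 0.029], [-0.27, 0.961, 0.065], [-0.046, 0.055, -0.997]]
ft_force: [0.2, -0.8, -0.4]
finger_gap: 29.6
```

Call:
drive_tool --pt "20 -0.005 0.003 -0.03 0" --pt "20 -0.003 0.002 -0.025 0"

```text
t: 15.15
tool_pos: [575.4, 130.5, 27.7]
orientation: [[-0.962, -0.272, 0.035], [-0.269, 0.961, 0.066], [-0.052, 0.054, -0.997]]
ft_force: [-0.6, 0.1, -0.1]
finger_gap: 29.6
```

Call:
drive_tool --pt "20 0 0 -0.015 0"

```text
t: 15.23
tool_pos: [576.0, 130.5, 23.5]
orientation: [[-0.962, -0.272, 0.037], [-0.269, 0.961, 0.066], [-0.053, 0.053, -0.997]]
ft_force: [-0.2, -0.2, -0.0]
finger_gap: 29.6
```

Call:
drive_tool --pt "20 -0.002 0 -0.015 0"

```text
t: 15.32
tool_pos: [576.3, 130.6, 19.5]
orientation: [[-0.962, -0.272, 0.038], [-0.269, 0.961, 0.066], [-0.055, 0.053, -0.997]]
ft_force: [-0.2, -1.1, 0.4]
finger_gap: 30.0
```

Call:
drive_tool --pt "20 -0.002 0 -0.012 0"

```text
t: 15.4
tool_pos: [576.7, 130.8, 17.8]
orientation: [[-0.961, -0.272, 0.04], [-0.269, 0.961, 0.066], [-0.057, 0.053, -0.997]]
ft_force: [-6.4, -2.0, 19.0]
finger_gap: 29.7
```

Call:
drive_tool --pt "48 0 0 0.006 0" --pt "48 0 0 0 0" --pt "48 0 0 0 0" --pt "48 0 0 0 0"

```text
t: 15.73
tool_pos: [578.7, 131.3, 22.0]
orientation: [[-0.961, -0.273, 0.045], [-0.269, 0.961, 0.067], [-0.061, 0.052, -0.997]]
ft_force: [0.3, 0.9, -0.6]
finger_gap: 48.0
```

Call:
drive_tool --pt "48 -0.005 0 0.05 0" --pt "48 0 0 0.1 0" --pt "48 0 0 0.13 0" --pt "48 0 0.05 0.12 0" --pt "48 -0.05 0.1 0.03 0"

```text
t: 16.15
tool_pos: [557.4, 172.0, 147.3]
orientation: [[-0.964, -0.264, 0.032], [-0.262, 0.963, 0.063], [-0.047, 0.052, -0.998]]
ft_force: [0.4, 0.7, 1.9]
finger_gap: 48.0
```

```bash
python3 - <<'E'
from h import *
c=cap('wrist','wrist16'); d=cap('scene','scene16')
cv2.imwrite('pics/w16.png',cv2.convertScaleAbs(np.hstack([cv2.resize(c['img'][:,:,::-1],(533,400)),cv2.resize(d['img'][:,:,::-1][130:263,230:319],(267,400))]),alpha=1.6))
s=robot.read_state();print(s['t'],s['tool_pos'],s['orientation'].round(3).tolist(),s['qpos'].round(1) if hasattr(s['qpos'],'round') else s['qpos'])
E
```

```text
16.25 [553.07594918 176.9140861  145.27285933] [[-0.962, -0.272, 0.026], [-0.27, 0.961, 0.066], [-0.043, 0.056, -0.997]] [ 9.2  8.2  1.7 81.4  3.5 -6.5]
```

View pics/w16.png

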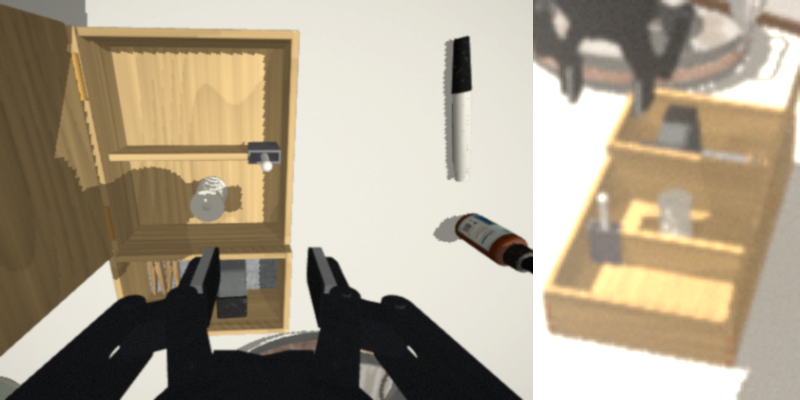

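```bash
python3 - <<'E'
from h import *
c=ld('wrist16'); w=c['img']; k=560/533
P=[onz(c,p[0]*k,p[1]*k,8.5) for p in [(461,37),(460,181)]]
print(np.round(P,1)); d=P[0]-P[1]; print(np.linalg.norm(d),np.degrees(np.arctan2(d[1],d[0])),(P[0]+P[1])/2)
print(onz(c,477*k,232*k,20))
cx=np.array([.259,-.966]);cy=np.array([.966,.259]);O=np.array([573,126])
q=onz(c,208*k,207*k,49)[:2]-O; print(q@cx,q@cy)
E
```

```text
[[382.6 312.1   8.5]
 [501.2 379.    8.5]]
136.21445835993146 -150.5673901803577 [441.91750045 345.54418365   8.5       ]
[547.22807613 417.46849711  20.        ]
-5.72401820135293 4.966095918763733
```

Call:
drive_tool --pt "50 -0.075 0.11 -0.02 0.04" --pt "50 -0.075 0.11 -0.02 0.04" --pt "50 -0.075 0.11 -0.02 0.04" --pt "50 -0.075 0.11 -0.02 0.03" --pt "50 -0.075 0.11 -0.02 0.01"

```text
t: 16.67
tool_pos: [443.6, 339.9, 114.8]
orientation: [[-0.864, -0.502, 0.018], [-0.5, 0.863, 0.069], [-0.05, 0.051, -0.997]]
ft_force: [1.0, -0.4, -0.1]
finger_gap: 49.9
```

Call:
drive_tool --pt "50 -0.02 0.03 -0.03 0" --pt "50 0 0 -0.05 0"

```text
t: 16.83
tool_pos: [433.1, 355.1, 90.6]
orientation: [[-0.859, -0.511, 0.017], [-0.509, 0.858, 0.073], [-0.052, 0.054, -0.997]]
ft_force: [-0.2, -0.6, -0.1]
finger_gap: 50.2
```

Call:
drive_tool --pt "50 0.025 -0.035 -0.06 -0.015" --pt "50 0.01 -0.01 -0.07 0" --pt "50 0 0 -0.06 0" --pt "50 0 0 -0.03 0"

```text
t: 17.17
tool_pos: [441.0, 341.2, 17.9]
orientation: [[-0.869, -0.495, 0.016], [-0.492, 0.868, 0.069], [-0.048, 0.052, -0.997]]
ft_force: [-0.7, -0.3, -0.4]
finger_gap: 50.1
```

```bash
python3 - <<'E'
from h import *
c=cap('wrist','wrist17'); cv2.imwrite('pics/w17.png',cv2.convertScaleAbs(c['img'][:,:,::-1],alpha=1.6))
s=robot.read_state();print(s['t'],s['tool_pos'],s['orientation'].round(3).tolist())
E
```

```text
17.2167 [439.6545066  340.37257881  16.10643294] [[-0.869, -0.494, 0.013], [-0.492, 0.868, 0.067], [-0.044, 0.052, -0.998]]
```

View pics/w17.png

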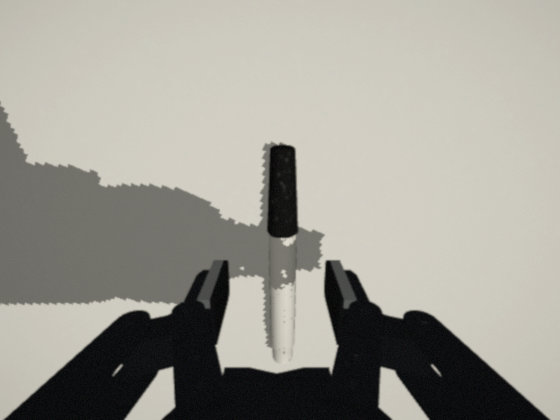

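Call:
drive_tool --pt "40 0.003 0.005 -0.035 0" --pt "30 0 0 -0.015 0" --pt "10 0 0 -0.004 0" --pt "10 0 0 -0.003 0" --pt "10 0 0 -0.003 0" --newtons 50

```text
t: 17.63
tool_pos: [446.5, 339.1, 1.6]
orientation: [[-0.871, -0.491, 0.024], [-0.489, 0.87, 0.061], [-0.051, 0.042, -0.998]]
ft_force: [0.1, -0.5, -0.1]
finger_gap: 13.7
```

Call:
drive_tool --pt "10 0 0 0 0" --pt "10 0 0 0 0" --pt "10 0 0 0 0"

```text
t: 17.88
tool_pos: [447.3, 340.0, 2.4]
orientation: [[-0.871, -0.492, 0.025], [-0.489, 0.87, 0.063], [-0.053, 0.043, -0.998]]
ft_force: [-0.3, 0.8, 0.4]
finger_gap: 13.7
```

Call:
drive_tool --pt "10 0 0 0.08 0" --pt "10 0 0 0.13 0" --pt "10 0.005 -0.03 0.12 0.04" --pt "10 0.015 -0.1 0.05 0.075" --pt "10 0.02 -0.12 0.03 0.078"

```text
t: 18.3
tool_pos: [451.3, 267.3, 122.6]
orientation: [[-0.678, -0.735, -0.005], [-0.734, 0.677, 0.059], [-0.04, 0.044, -0.998]]
ft_force: [1.0, -0.7, -1.0]
finger_gap: 14.1
```

```bash
python3 - <<'E'
from h import *
c=cap('wrist','wrist18'); cv2.imwrite('pics/w18.png',cv2.convertScaleAbs(c['img'][:,:,::-1],alpha=1.6))
E
```

```text
(no output)
```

View pics/w18.png

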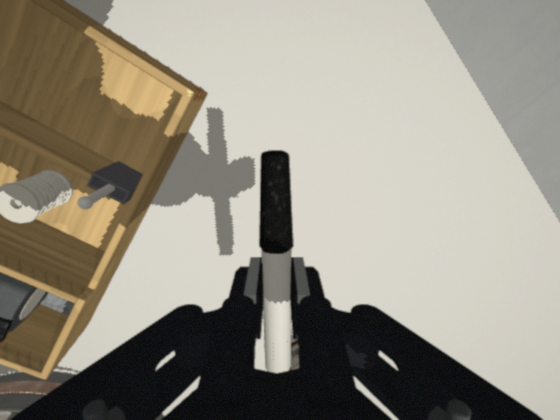

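Call:
drive_tool --pt "10 0.015 -0.06 0.02 0.079" --pt "10 0.015 -0.06 0 0.079" --pt "10 0.015 -0.06 0 0.079" --pt "10 0.015 -0.06 0 0.079" --pt "10 0.015 -0.06 0 0.079"

```text
t: 18.77
tool_pos: [478.5, 169.3, 133.9]
orientation: [[-0.124, -0.992, -0.029], [-0.991, 0.123, 0.049], [-0.045, 0.035, -0.998]]
ft_force: [0.4, 0.1, -0.1]
finger_gap: 13.6
```

Call:
drive_tool --pt "10 0.015 -0.06 0 0.079" --pt "10 0.015 -0.06 0 0.079" --pt "10 0.01 -0.04 0 0.079" --pt "10 0.01 -0.03 0 0.079" --pt "10 0 0 0 0.05"

```text
t: 19.18
tool_pos: [494.7, 106.8, 132.2]
orientation: [[0.439, -0.897, -0.052], [-0.897, -0.441, 0.025], [-0.045, 0.036, -0.998]]
ft_force: [-0.6, 0.7, 1.2]
finger_gap: 13.9
```

Call:
drive_tool --pt "10 -0.01 0 -0.02 -0.07" --pt "10 -0.006 0 -0.05 -0.05" --pt "10 0 0 -0.04 0"

```text
t: 19.43
tool_pos: [492.7, 106.5, 100.4]
orientation: [[0.256, -0.966, -0.041], [-0.966, -0.257, 0.035], [-0.044, 0.03, -0.999]]
ft_force: [0.3, 0.8, -0.5]
finger_gap: 13.9
```

```bash
python3 - <<'E'
from h import *
c=cap('wrist','wrist19');d=cap('scene','scene19')
cv2.imwrite('pics/w19.png',cv2.convertScaleAbs(np.hstack([cv2.resize(c['img'][:,:,::-1],(533,400)),cv2.resize(d['img'][:,:,::-1][130:263,230:319],(267,400))]),alpha=1.6))
s=robot.read_state();print(s['t'],s['tool_pos'],s['orientation'].round(3).tolist())
E
```

```text
19.5333 [491.02074903 106.53315646  98.62868054] [[0.259, -0.965, -0.045], [-0.965, -0.261, 0.035], [-0.045, 0.035, -0.998]]
```

View pics/w19.png

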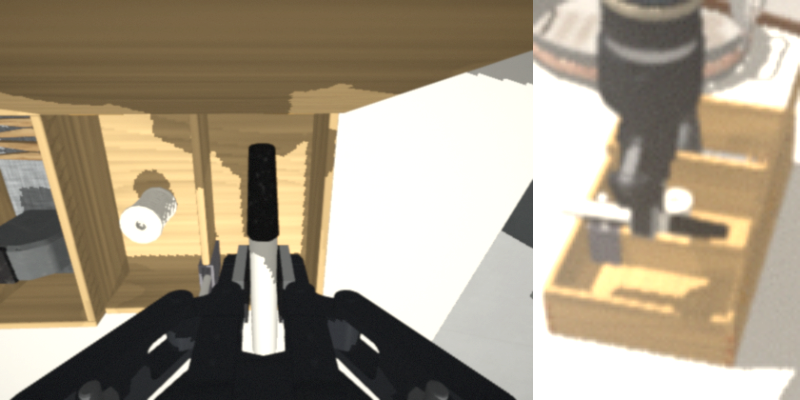

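Call:
drive_tool --pt "10 0 0 -0.08 0" --pt "10 0 0 -0.07 0" --pt "10 -0.002 0 -0.06 0"

```text
t: 19.78
tool_pos: [495.3, 107.5, 39.5]
orientation: [[0.265, -0.964, -0.034], [-0.963, -0.266, 0.036], [-0.043, 0.023, -0.999]]
ft_force: [0.9, 0.6, -0.4]
finger_gap: 13.7
```

Call:
drive_tool --pt "10 -0.012 -0.003 -0.05 0" --pt "10 -0.004 0 -0.03 0" --pt "10 0 0 -0.015 0"

```text
t: 20.03
tool_pos: [489.2, 106.4, 7.7]
orientation: [[0.269, -0.962, -0.036], [-0.962, -0.271, 0.033], [-0.042, 0.026, -0.999]]
ft_force: [0.8, -1.2, 0.8]
finger_gap: 13.7
```

Call:
drive_tool --pt "10 0 0 -0.012 0"

```text
t: 20.12
tool_pos: [489.6, 106.4, 6.7]
orientation: [[0.27, -0.962, -0.036], [-0.962, -0.272, 0.033], [-0.042, 0.026, -0.999]]
ft_force: [-11.0, -2.2, 33.9]
finger_gap: 13.6
```

Contact with the floor, so release and rise.

Call:
drive_tool --pt "32 0 0 0.008 0" --pt "32 0 0 0 0" --pt "32 0 0 0 0" --pt "32 0 0 0 0"

```text
t: 20.45
tool_pos: [493.7, 107.8, 13.8]
orientation: [[0.273, -0.962, -0.028], [-0.961, -0.274, 0.035], [-0.042, 0.018, -0.999]]
ft_force: [0.3, -0.3, 0.4]
finger_gap: 32.0
```

Call:
drive_tool --pt "32 0 0 0.05 0" --pt "32 0 0 0.1 0" --pt "20 0 0 0.138 0" --pt "0 0 0 0.138 0" --pt "0 0 0 0.138 0"

```text
t: 20.87
tool_pos: [481.5, 107.7, 174.5]
orientation: [[0.273, -0.96, -0.058], [-0.961, -0.275, 0.035], [-0.049, 0.046, -0.998]]
ft_force: [0.5, -0.0, 0.4]
finger_gap: 0.1
```

```bash
python3 - <<'E'
from h import *
c=cap('wrist','wrist20');d=cap('scene','scene20')
cv2.imwrite('pics/w20.png',cv2.convertScaleAbs(np.hstack([cv2.resize(c['img'][:,:,::-1],(533,400)),cv2.resize(d['img'][:,:,::-1][130:263,230:319],(267,400))]),alpha=1.6))
s=robot.read_state();print(s['t'],s['tool_pos'],s['orientation'].round(3).tolist(),s['qpos'])
E
```

```text
20.9667 [487.22166433 108.09621362 182.21636551] [[0.274, -0.961, -0.04], [-0.961, -0.276, 0.036], [-0.045, 0.029, -0.999]] [   3.41246708    0.71329425   -2.04749302   89.43426836    2.18175922
 -102.59744699]
```

View pics/w20.png

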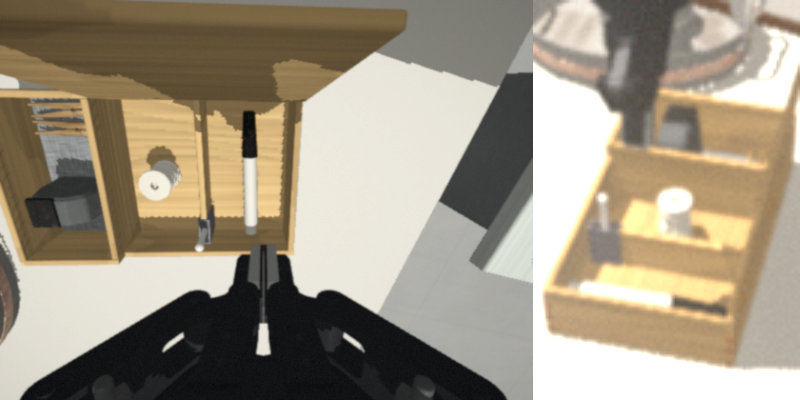

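Call:
drive_tool --pt "0 0 0 0.13 0" --pt "0 0 0 0.138 0" --pt "0 0.03 -0.05 0.08 0" --pt "0 0.06 -0.11 0 0" --pt "0 0.06 -0.11 0 0"

```text
t: 21.38
tool_pos: [521.2, 30.8, 276.5]
orientation: [[0.285, -0.957, -0.061], [-0.957, -0.287, 0.037], [-0.053, 0.048, -0.997]]
ft_force: [0.1, 0.7, 0.2]
finger_gap: -0.1
```

Call:
drive_tool --pt "0 0.06 -0.11 0 0" --pt "0 0.06 -0.11 0 0" --pt "0 0.03 -0.04 0 0"

```text
t: 21.63
tool_pos: [569.8, -53.1, 276.5]
orientation: [[0.285, -0.957, -0.057], [-0.957, -0.288, 0.036], [-0.051, 0.044, -0.998]]
ft_force: [0.5, 0.4, -0.1]
finger_gap: 0.2
```

```bash
python3 - <<'E'
from h import *
c=cap('wrist','wrist21');d=cap('top','top21')
cv2.imwrite('pics/w21.png',cv2.convertScaleAbs(np.hstack([cv2.resize(c['img'][:,:,::-1],(533,400)),cv2.resize(d['img'][:,:,::-1][120:270,200:300],(267,400))]),alpha=1.6))
s=robot.read_state();print(s['t'],s['tool_pos'],s['orientation'].round(3).tolist(),s['qpos'])
E
```

```text
21.7333 [569.31671041 -51.6985496  275.80021309] [[0.285, -0.957, -0.059], [-0.957, -0.287, 0.038], [-0.053, 0.045, -0.998]] [ -12.67133689   15.15961961   24.59488277  103.19055458    1.37117001
 -119.34039963]
```

View pics/w21.png

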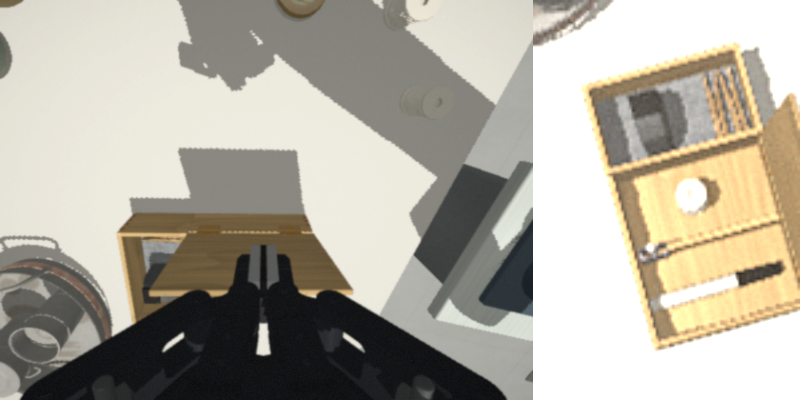

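Call:
drive_tool --pt "0 0 0 -0.1 0" --pt "0 -0.005 0.02 -0.12 0" --pt "0 -0.008 0.03 -0.07 0"

```text
t: 21.98
tool_pos: [568.8, -37.6, 192.1]
orientation: [[0.282, -0.958, -0.046], [-0.958, -0.284, 0.037], [-0.048, 0.033, -0.998]]
ft_force: [0.3, -0.3, -0.4]
finger_gap: -0.3
```

Call:
drive_tool --pt "0 -0.014 0.045 0.005 0" --pt "0 -0.014 0.045 0.005 0" --pt "0 -0.012 0.045 0.003 0" --pt "0 -0.012 0.045 0 0"

```text
t: 22.32
tool_pos: [546.8, 23.0, 191.3]
orientation: [[0.283, -0.957, -0.058], [-0.958, -0.285, 0.039], [-0.054, 0.044, -0.998]]
ft_force: [1.1, -0.7, -0.3]
finger_gap: 0.0
```

Call:
drive_tool --pt "0 -0.013 0.045 0 0" --pt "0 -0.013 0.045 0 0" --pt "0 -0.013 0.045 0 0"

```text
t: 22.57
tool_pos: [535.4, 69.0, 198.5]
orientation: [[0.287, -0.957, -0.048], [-0.957, -0.289, 0.037], [-0.049, 0.036, -0.998]]
ft_force: [-0.3, -1.7, -0.1]
finger_gap: -0.5
```

```bash
python3 - <<'E'
from h import *
d=cap('scene','scene22')
cv2.imwrite('pics/w22.png',cv2.resize(d['img'][:,:,::-1][60:260,180:380],(600,600)))
E
```

```text
(no output)
```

View pics/w22.png

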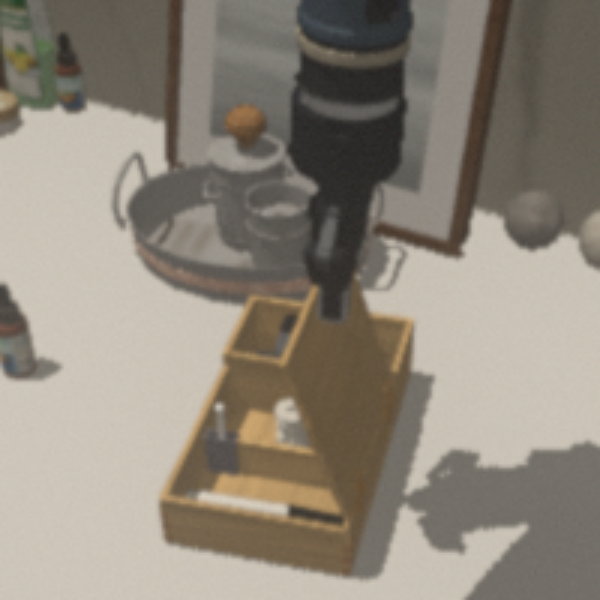

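Call:
drive_tool --pt "0 -0.013 0.042 -0.02 0" --pt "0 -0.012 0.04 -0.025 0" --pt "0 -0.011 0.035 -0.03 0" --pt "0 -0.01 0.03 -0.035 0"

```text
t: 22.95
tool_pos: [524.1, 121.3, 175.7]
orientation: [[0.294, -0.955, -0.029], [-0.955, -0.295, 0.039], [-0.045, 0.017, -0.999]]
ft_force: [-0.6, -0.8, 0.2]
finger_gap: 0.2
```

Call:
drive_tool --pt "0 -0.007 0.02 -0.045 0" --pt "0 -0.007 0.02 -0.045 0" --pt "0 -0.007 0.02 -0.045 0"

```text
t: 23.2
tool_pos: [517.9, 143.6, 135.2]
orientation: [[0.297, -0.954, -0.024], [-0.954, -0.298, 0.04], [-0.046, 0.011, -0.999]]
ft_force: [-0.6, -0.2, 0.3]
finger_gap: -0.1
```

```bash
python3 - <<'E'
from h import *
d=cap('scene','scene23')
cv2.imwrite('pics/w23.png',cv2.resize(d['img'][:,:,::-1][60:260,180:380],(600,600)))
E
```

```text
(no output)
```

View pics/w23.png

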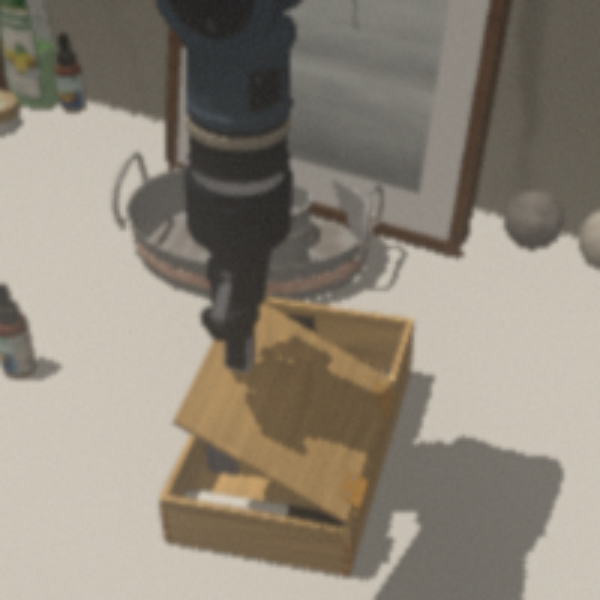

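Call:
drive_tool --pt "0 -0.008 0.03 -0.04 0" --pt "0 -0.008 0.03 -0.045 0" --pt "0 -0.008 0.03 -0.045 0" --pt "0 -0.006 0.025 -0.03 0"

```text
t: 23.58
tool_pos: [506.2, 179.5, 82.2]
orientation: [[0.297, -0.954, -0.028], [-0.954, -0.298, 0.038], [-0.044, 0.015, -0.999]]
ft_force: [-0.4, -3.4, 4.1]
finger_gap: 0.7
```

Call:
drive_tool --pt "0 0 0 -0.025 0"

```text
t: 23.67
tool_pos: [505.9, 181.1, 74.7]
orientation: [[0.298, -0.954, -0.028], [-0.953, -0.299, 0.039], [-0.046, 0.014, -0.999]]
ft_force: [-1.7, 3.0, 13.7]
finger_gap: -0.3
```

Call:
drive_tool --pt "0 0 0 -0.025 0"

```text
t: 23.75
tool_pos: [506.5, 181.6, 69.8]
orientation: [[0.299, -0.954, -0.025], [-0.953, -0.3, 0.04], [-0.045, 0.012, -0.999]]
ft_force: [-7.2, -4.3, 24.8]
finger_gap: 0.1
```

Call:
drive_tool --pt "0 0 0 -0.018 0"

```text
t: 23.83
tool_pos: [506.8, 181.8, 66.0]
orientation: [[0.3, -0.954, -0.024], [-0.953, -0.3, 0.04], [-0.045, 0.011, -0.999]]
ft_force: [-1.9, -0.5, 4.8]
finger_gap: 0.3
```

Call:
drive_tool --pt "0 0 0 -0.014 0"

```text
t: 23.92
tool_pos: [506.9, 181.8, 62.9]
orientation: [[0.3, -0.954, -0.023], [-0.953, -0.301, 0.04], [-0.045, 0.01, -0.999]]
ft_force: [-3.4, -0.0, 5.5]
finger_gap: 0.2
```

Call:
drive_tool --pt "0 0 0 -0.012 0"

```text
t: 24.0
tool_pos: [507.1, 181.8, 62.4]
orientation: [[0.3, -0.954, -0.022], [-0.953, -0.3, 0.04], [-0.045, 0.009, -0.999]]
ft_force: [-9.1, -2.2, 23.4]
finger_gap: -0.0
```

Call:
drive_tool --pt "0 0 0 0.015 0"

```text
t: 24.08
tool_pos: [506.7, 181.8, 67.5]
orientation: [[0.3, -0.954, -0.023], [-0.953, -0.3, 0.04], [-0.045, 0.009, -0.999]]
ft_force: [0.3, -0.4, -0.1]
finger_gap: -0.3
```

Call:
drive_tool --pt "0 0 0 0.02 0"

```text
t: 24.17
tool_pos: [506.9, 181.8, 74.1]
orientation: [[0.3, -0.954, -0.022], [-0.953, -0.3, 0.041], [-0.045, 0.009, -0.999]]
ft_force: [-0.5, -0.6, -0.5]
finger_gap: -0.3
```

Call:
drive_tool --pt "0 0 0 0.03 0" --pt "0 0 0 0.08 0" --pt "0 0 0.02 0.1 0" --pt "0 -0.02 0.08 0.08 0" --pt "0 -0.03 0.1 0.05 0"

```text
t: 24.58
tool_pos: [489.7, 237.5, 176.2]
orientation: [[0.29, -0.956, -0.031], [-0.956, -0.291, 0.037], [-0.045, 0.019, -0.999]]
ft_force: [0.6, 1.2, 0.6]
finger_gap: -0.0
```

```bash
python3 - <<'E'
from h import *
c=cap('wrist','wrist24');d=cap('scene','scene24')
cv2.imwrite('pics/w24.png',cv2.convertScaleAbs(np.hstack([cv2.resize(c['img'][:,:,::-1],(533,400)),cv2.resize(d['img'][:,:,::-1][130:263,230:319],(267,400))]),alpha=1.6))
print(robot.read_state()['tool_pos'],proj(c,[427.2,168.2,69])/1.05,proj(c,[427.2+.6,168-2,90])/1.05)
E
```

```text
[489.54544708 241.69472532 178.01159283] [354.58438177 140.09410572] [363.48627307 141.51277656]
```

View pics/w24.png

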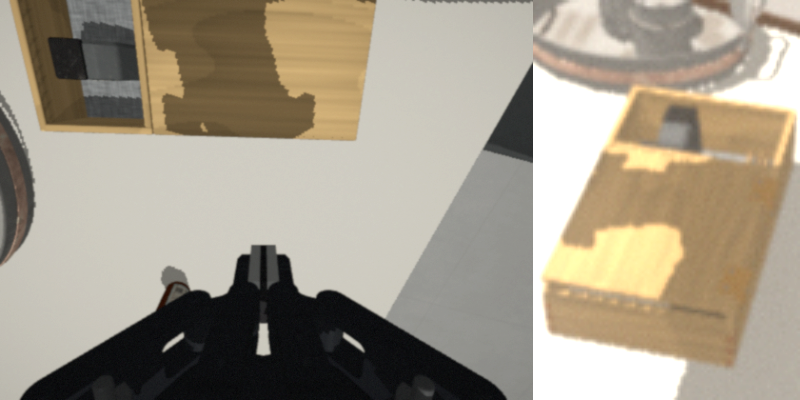

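The flap is flush: its corner at (356,140) matches the predicted z = 69 position. I'll settle, move clear and do a final check.

Call:
drive_tool --pt "0 -0.1 0.02 0.05 0" --pt "0 -0.1 0.02 0.05 0" --pt "0 0 0 0 0" --pt "0 0 0 0 0" --pt "0 0 0 0 0"

```text
t: 25.1
tool_pos: [428.1, 253.5, 206.3]
orientation: [[0.299, -0.954, -0.03], [-0.953, -0.3, 0.039], [-0.046, 0.017, -0.999]]
ft_force: [-0.4, 0.2, 0.6]
finger_gap: 0.4
```

```bash
python3 - <<'E'
from h import *
c=cap('top','top25');d=cap('scene','scene25')
cv2.imwrite('pics/w25.png',cv2.convertScaleAbs(np.hstack([cv2.resize(c['img'][:,:,::-1][110:290,130:430],(667,400)),cv2.resize(d['img'][:,:,::-1][150:260,230:266],(133,400))]),alpha=1.5))
s=robot.read_state();print(s['t'],s['tool_pos'],s['joint_vel'],s['ft_force'])
a=ld('top0')['img'].astype(int);b=c['img'].astype(int)
for n,(u,v) in {'wax':(407,192),'drop':(149,205)}.items(): print(n,np.abs(a[v-15:v+15,u-15:u+15]-b[v-15:v+15,u-15:u+15]).mean())
E
```

```text
25.2 [428.31162585 253.21484082 205.56111234] [-0.26315694  0.66172825  0.12029174 -0.05521861  0.12902095  0.11998448] [ 0.11008046 -0.0379159  -0.79955848]
wax 13.436666666666667
drop 36.74962962962963
```

View pics/w25.png

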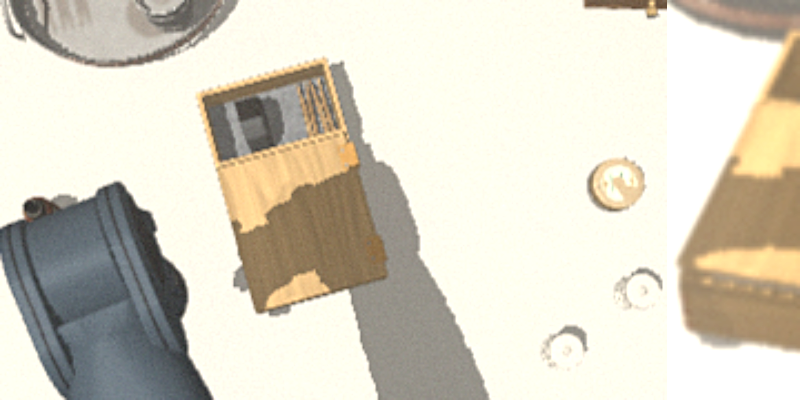

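```bash
python3 -c "
from rig import robot; print(robot.finish_job())"
```

```text
the job is handed in; nothing more can be done
None
```

I finished the job and handed it in at about 25 s of the 72 s; no verdict is reported.

I moved the tape measure into the well, popped the catch and opened the flap past upright. The reel went into the bay next to the well and the marker into the end bay. I then swung the flap shut and pressed it until the catch held.

- **Flap and contents:** In the last pictures the flap is flush, with its free corner at the z = 69 mm position, and the tape stands in the well. Before the flap closed, the reel stood at about caddy (-6, 5) mm and the marker lay along x in the end bay. I could not see them again afterwards.
- **Bystanders:** The wax pot and the dropper bottle look unmoved, each within about 2 pixels of its starting place in the top view. My pixel-difference check there came out at 13 for the wax pot and 37 for the dropper. I put that down to changed shadows, with the arm also partly in the dropper patch, and judged by their positions instead.
- **What went wrong:**
  - The first press on the catch did not release the flap; a second, slower press did.
  - The tool cannot be tilted with these moves, so I lifted the flap by pushing a vertical finger against its free edge.
  - The presses on the flap reached 47 N at the wrist, above the advised 10 to 20 N.

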